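# Change over the bead tin behind the parts bins

### The job

The bead tin on the green mat is empty, and the full brass tin stands in the middle pocket of the plywood organiser, walled in by the blue and the yellow stack-nest bins. Clear the bins onto the aluminium tray, the heavier blue one first and then the yellow one on top of it, turned half round so that it rests on the blue bin's ledges instead of nesting down on the parts; then stand the full tin on the green mat and after that put the empty tin into the middle pocket where the full one stood. Finally put both bins back where they stood, the same way round as at the start; keep bins and tins upright all the time and leave the black-lidded and green-lidded tins in their pockets alone.

Things in the scene. Friction and masses are not known exactly. Their poses are not given: they have to be found in the camera images.
- rack: Fixed plywood organiser 192 (x) x 280 (y) mm; origin: centre of underside, -x to robot. Deck top z=10. Bins in front at x=-48, y=±66; behind, 3 tin pockets, tins at x=24..28, y=-77,0,77. Pockets 70 wide (y), partitions 7 thick, tops z=38, x=-8..96; back wall inner face x=88, front lip at x=-6 (top z=13). 6 mm strips on deck: front edge and between bins. Bins stand about 9-17 before the tins.
- blue_bin: Loose blue stack-nest bin of steel rings, 0.34 kg; 66 (x) x 116 (y) x 74 mm high, on the rack's deck, left or right, axes within 0.03 rad of the rack's. Origin: centre of underside. Its +y rim end is white. Top 20 mm is a vertical rim band, 4 thick: grip it firmly across x at mid-length, 64 above the underside; fingers then clear the tins. Below it tapers to a foot 48 x 98. Filled 37 high.
- yellow_bin: Loose yellow bin of beads, 0.20 kg, beside the blue one, gap 16 mm; same form, axes, white +y end. Both bins: uneven columns (y=+35, -15) on the long sides end in ledges 63 above the underside, inside the mouth (58 x 108). A bin centred on the other and half turned rests on them, underside 63 above the other's, sideways play about 4; not turned, it nests down on the contents (about 30 above).
- full_tin: Loose open brass tin full of red and gold beads, 54 mm across, 28 high, 0.12 kg; origin: centre of underside. Stands in the rack's middle pocket, behind the gap of the bins. With both bins away it can be gripped there across the rack's x (partitions 4 to 12 mm beside it; 33 mm or more free behind it).
- empty_tin: Loose open brass tin, empty, grey bottom seen inside, 54 mm across, 28 high, wall 2.5, 0.05 kg; origin: centre of underside. At the start on the mat's -y half.
- tray: Fixed flat aluminium tray left or right of the rack, 126 (x) x 176 (y) mm outside, room for one bin lying along its y; origin: centre of underside; floor at z=3, rim 10 high and 3 thick.
- mat: Fixed green cutting mat with white grid, 150 (x) x 180 (y) x 3 mm, on the other side of the rack; origin: centre of underside, top at z=3. The full tin goes wholly onto it; its +y half is free.
- black_lid_tin: Loose closed tin with black lid, 54 mm across, 28 high, in an outer pocket of the rack; origin: centre of underside. Stays there.
- green_lid_tin: Loose closed tin with green lid, 54 mm across, 28 high, in the other outer pocket; origin: centre of underside. Stays there.

How it is judged:
On the way, in this order (a step that is already met when the one before it is completed fails the run):
1. the blue bin stands in the tray, released, the yellow bin not under it (z of blue_bin in the frame of tray between 0 and 0.007 m and horizontal distance between blue_bin and tray below 0.045 m and angle between blue_bin's own z axis and vertical below 0.06 rad and contact force between blue_bin and the fingers below 0.1 N), for 0.2 s.
2. the yellow bin rests half turned on the ledges of the blue bin in the tray, released, the full tin still in its pocket (z of yellow_bin in the frame of blue_bin between 0.059 and 0.067 m and horizontal distance between yellow_bin and blue_bin below 0.01 m and angle between yellow_bin's own z axis and vertical below 0.06 rad and angle between the x axis of yellow_bin and the x axis of blue_bin, either way round below 0.15 rad and linear speed of yellow_bin below 0.02 m/s and z of blue_bin in the frame of tray below 0.007 m and horizontal distance between blue_bin and tray below 0.045 m and contact force between yellow_bin and the fingers below 0.1 N and distance of full_tin from where it was at the start of the episode below 0.04 m), for 0.2 s.
3. the full tin stands on the green mat, released (x of full_tin in the frame of mat between -0.055 and 0.055 m and y of full_tin in the frame of mat between -0.07 and 0.07 m and z of full_tin in the frame of mat between 0 and 0.006 m and contact force between full_tin and the fingers below 0.1 N), for 0.2 s.
4. the empty tin stands in the middle pocket, released, both bins still stacked in the tray (x of empty_tin in the frame of rack between 0.01 and 0.064 m and y of empty_tin in the frame of rack between -0.012 and 0.012 m and z of empty_tin in the frame of rack below 0.013 m and contact force between empty_tin and the fingers below 0.1 N and z of yellow_bin in the frame of blue_bin above 0.059 m and horizontal distance between yellow_bin and blue_bin below 0.01 m and horizontal distance between blue_bin and tray below 0.045 m), for 0.2 s.
At the end, for the whole second after the job is handed in: Each bin level within 14 mm and 0.15 rad of its starting place, white end as at the start; full tin upright on the mat (centre within 55 mm in x, 70 mm in y of the mat's); empty tin flat in the middle pocket (rack x 10 to 64 mm, y within 12 mm); all at rest (distance of each of blue_bin, yellow_bin from where it was at the start of the episode below 0.014 m and x of rack in the frame of blue_bin above 0.02 m and x of rack in the frame of yellow_bin above 0.02 m and angle between the x axis of each of blue_bin, yellow_bin and the x axis of rack, either way round below 0.15 rad and angle between each of blue_bin, yellow_bin, empty_tin, full_tin's own z axis and vertical below 0.05 rad and x of full_tin in the frame of mat between -0.055 and 0.055 m and y of full_tin in the frame of mat between -0.07 and 0.07 m and z of full_tin in the frame of mat between 0 and 0.006 m and x of empty_tin in the frame of rack between 0.01 and 0.064 m and y of empty_tin in the frame of rack between -0.012 and 0.012 m and z of empty_tin in the frame of rack between 0.007 and 0.013 m and linear speed of each of blue_bin, yellow_bin, full_tin, empty_tin below 0.02 m/s); the robot touches nothing.
It fails at once if a bin or a bead tin is tipped more than 0.5 rad (angle between any of blue_bin, yellow_bin, full_tin, empty_tin's own z axis and vertical above 0.5 rad).
It fails at once if a lidded tin is moved more than 20 mm (distance of any of black_lid_tin, green_lid_tin from where it was at the start of the episode above 0.02 m).
It also fails if it takes over 144 s, if anything falls off the work surface, if the arm or the gripper's body presses on something with over 40 N, if the wrist force passes 120 N, or if a joint passes its speed limit or range.

### The arm

A 7-joint arm with a two-finger parallel gripper is mounted at the origin on the work surface. World frame = base frame: x ahead of the robot, y to its left, z up, the work surface at z = 0. Lengths are in m, angles in rad, forces in N, time in s.
With the tool pointing down it reaches from about 0.4 to 0.925 m from the base axis. Payload 5.6 kg.
Tool frame: the origin (TCP) lies at the very end of the fingers, on their centre line; the grasp point (between the pads) lies grip_depth behind it (grip_depth is the distance from the TCP to the grasp point, in m); z points along the fingers, y is the line along which they close (so a half turn about z gives the same grasp; the last joint's range is limited). The gripper opens to 85 mm and grips with 20 to 120 N. Pads are 22 mm wide; open, the fingers measure 114 mm over their backs; the gripper's body (76 mm by 85 mm) begins 54 mm behind the grasp point. The pads swing forward as they close: fully open they stand 13 mm farther back than shut.
Start: joints at [-1.292, 0.468, -0.012, 1.603, 0.006, 1.071, -0.056], TCP at [0.206, 0.617, 0.231] pointing down, gripper open.
Joint ranges: [-2.53, 2.53], [-0.31, 2.02], [-1.57, 1.55], [0.28, 2.44], [-1.29, 4.43], [0.15, 1.84], [-2.92, 2.92]. Speed limits (rad/s): [2.57, 2.57, 3.14, 3.14, 3.14, 3.14, 3.14].

### API

Orientations are given as a unit quaternion [x, y, z, w].
In Python, from plant import sense, capture, sign_off, grip_depth gives the robot as it stands. The module is installed in compiled form; this text tells all that it offers.
- The arm moves only by the shell command python3 -m jog 'ROWS' [FORCE]. ROWS is JSON, a list of rows, each an object of numbers: "ax", "ay", "az": the turn, a rotation vector about the tool's x, y, z in rad; "tx", "ty", "tz": the shift along the tool's x, y, z in mm; "jaw": the opening, from 0 (shut) to 1 (fully open). In form: [{"ax": .., "ay": .., "az": .., "tx": .., "ty": .., "tz": .., "jaw": ..}, ...]. A call has 1 to 10 rows; each row is the pose to reach, as a shift and turn from the pose commanded when the call began, along the tool's axes at that moment; what a row does not reach only later rows make up. A row lasts 1/8 s, in which the tool goes at most 62.5 mm and 10.7 degrees, less where a joint would pass 70% of its speed; a pose out of reach is approached as far as the arm can. A call with a gripper value outside its range is refused whole. The fingers move at their own pace and stop on an object; FORCE is the grip in N (left out, the last holds). Time passes only in rows, so rows that repeat a pose let the fingers close. It gives the time, the measured TCP pose, the force, the opening and the grip force at its end, in the units of the state.
- sense(): the state, without advancing time (a new reading comes with each control period).
- capture(name): name is "side" or "top" or "wrist"; returns a dict with "color" (420x560x3 uint8, red, green, blue), "vertical_fov" (degrees; the focal length in pixels is half the picture's height over the tangent of half this angle, whatever the lens; pixels are square), "cx", "cy" (the principal point, pixels), "k1" (the pictures are not rectified: a ray, as slopes to the right and down, at radius r is drawn at 1 + k1 r^2 times it, then the intrinsics apply), "cam_to_world" (4x4, takes a point from camera to world coordinates). Camera axes: x right, y up, looking along -z (the intrinsics and any distortion apply to the point x, -y, -z); pixel columns grow to the right and rows downward; lengths in m; the calibration is good to about 2 mm. A picture is of the moment at which its call begins. There is no depth.
- sign_off(): hands the job in; it is judged then, once.
The state is a dict: "t": time; "joint_pos": joint angles; "qvel": joint speeds; "joint_torque": joint torques, N m; "position": TCP position; "tool_rot": TCP orientation; "wrist_force": force on the tool from outside, world axes, zero at the start; "torque": the same for the moment, N m; "width": finger opening in m; "finger_force": force on a finger pad.
Only numpy, scipy, OpenCV 4.12 (cv2) and the standard library are available. Lean on these libraries where they do the work, as an engineer would, in place of code of your own. Each camera call takes 0.05 s, during which the arm holds its last target. There are 200 camera calls.

## Working session

There is one attempt and no reset: what is moved stays moved. The work goes in short steps, Python scripts to look and compute and a shell command to move; the robot and the scene stay as the last step left them, time stands still between calls to the robot, and variables do not carry over. Pictures are saved under pics/ and viewed, at most 18 in all, crops included, and the job is handed in when it is done.

```bash
mkdir -p pics; cat > h.py <<'E'
import numpy as np, cv2
from plant import sense, capture, grip_depth
from scipy.spatial.transform import Rotation as R
def K(c):
    f=210/np.tan(np.radians(c["vertical_fov"]/2))
    return np.array([[f,0,c["cx"]],[0,f,c["cy"]],[0,0,1.]]), np.array([c["k1"],0,0,0,0.])
def ray(c,uv):
    k,d=K(c); p=cv2.undistortPointsIter(np.array(uv,float).reshape(-1,1,2),k,d,None,None,(3,50,1e-9)).reshape(-1,2)
    T=np.array(c["cam_to_world"]); v=np.c_[p[:,0],-p[:,1],-np.ones(len(p))]@T[:3,:3].T
    return T[:3,3],v
def onz(c,uv,z):
    o,v=ray(c,uv); return o+v*((z-o[2])/v[:,2])[:,None]
def proj(c,P):
    T=np.linalg.inv(np.array(c["cam_to_world"])); q=np.array(P,float).reshape(-1,3)@T[:3,:3].T+T[:3,3]
    k,d=K(c); return cv2.projectPoints(q*[1,-1,-1],np.zeros(3),np.zeros(3),k,d)[0].reshape(-1,2)
def save(c,n): cv2.imwrite(f"pics/{n}.png",cv2.cvtColor(c["color"],cv2.COLOR_RGB2BGR))
def delta(x,y,z,yaw=None):
    "tool-frame shift mm (tcp to world x,y,z) and az for tool y axis at world angle yaw"
    s=sense(); r=R.from_quat(s["tool_rot"]); d=r.inv().apply(np.array([x,y,z])-s["position"])*1000
    print("shift",d.round(1)); 
    if yaw is not None:
        yt=r.apply([0,1,0]); a=np.arctan2(yt[1],yt[0]); e=(yaw-a+np.pi/2)%np.pi-np.pi/2
        print("az",round(-e,4),"joint7",s["joint_pos"][6])
E
python3 - <<'E'
from h import *
s=sense(); print({k:np.round(v,3) for k,v in s.items()}, grip_depth); print(R.from_quat(s["tool_rot"]).as_matrix().round(3))
for n in ("top","side"):
    c=capture(n); save(c,n+"0"); print(n,np.round(c["cam_to_world"],3).tolist(),c["vertical_fov"],c["k1"])
E
```

```text
{'t': np.float64(0.0), 'joint_pos': array([-1.292,  0.468, -0.012,  1.604,  0.006,  1.071, -0.056]), 'qvel': array([-0.001,  0.001, -0.002, -0.001,  0.002, -0.   ,  0.002]), 'joint_torque': array([ 0.0000e+00, -5.3240e+01,  2.2000e-02, -2.5129e+01,  1.2000e-02,
        8.0000e-03, -0.0000e+00]), 'position': array([0.205, 0.616, 0.23 ]), 'tool_rot': array([ 0.16 ,  0.987, -0.001, -0.   ]), 'wrist_force': array([-0.358, -0.213,  0.468]), 'torque': array([-0.031, -0.017, -0.018]), 'finger_force': np.float64(0.0), 'width': np.float64(0.085)} 0.0187
[[-0.949  0.316 -0.   ]
 [ 0.316  0.949 -0.002]
 [-0.    -0.002 -1.   ]]
top [[0.081, 0.97, -0.23, 0.305], [-0.997, 0.08, -0.013, -0.036], [0.006, 0.23, 0.973, 1.046], [0.0, 0.0, 0.0, 1.0]] 50.455224737362116 -0.01733394508503281
side [[0.882, 0.339, -0.327, 0.087], [-0.471, 0.64, -0.607, -0.854], [0.003, 0.689, 0.725, 1.007], [0.0, 0.0, 0.0, 1.0]] 44.80142855768573 -0.14580619233956893
```

View pics/top0.png

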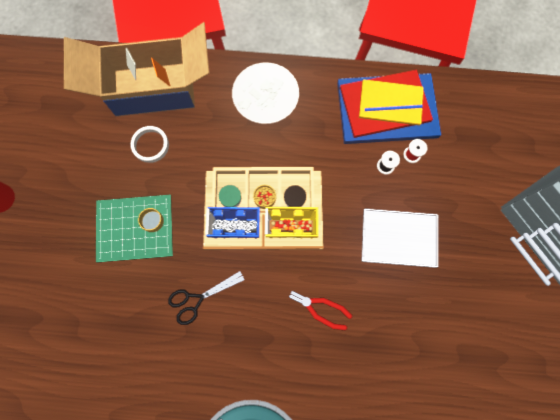

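View pics/side0.png

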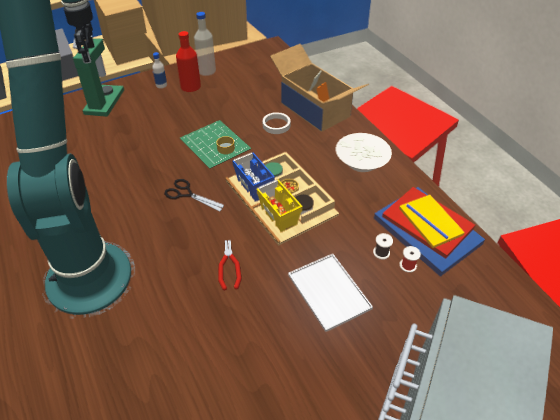

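The top view shows the mat at (134,228) with the empty tin at (150,220). The rack is at (264,208) with blue at (235,223), yellow at (292,223) and the full tin at (264,196); the tray is at (400,238). The side view agrees. Next I measure by masks.

```bash
cat > m.py <<'E'
from h import *
def big(m,box=None):
    m=m.astype(np.uint8)*255
    if box: 
        z=np.zeros_like(m); x0,y0,x1,y1=box; z[y0:y1,x0:x1]=m[y0:y1,x0:x1]; m=z
    m=cv2.morphologyEx(m,cv2.MORPH_CLOSE,np.ones((5,5)))
    cs,_=cv2.findContours(m,cv2.RETR_EXTERNAL,cv2.CHAIN_APPROX_NONE)
    return max(cs,key=cv2.contourArea).reshape(-1,2)
def rect(P):
    (x,y),(a,b),t=cv2.minAreaRect((P[:,:2]*1000).astype(np.float32)); return np.round([x,y,a,b,t],1)
E
python3 - <<'E'
from m import *
c=capture("top"); im=c["color"]; h=cv2.cvtColor(im,cv2.COLOR_RGB2HSV).astype(int); H,S,V=h[...,0],h[...,1],h[...,2]
np.save("top0.npy",im)
print("mat",rect(onz(c,big((H>60)&(H<90)&(S>90)&(V>60),(85,185,180,270)),.003)))
print("tray",rect(onz(c,big((S<40)&(V>140),(350,195,450,280)),.010)))
wood=(H>10)&(H<28)&(S>50)&(S<170)&(V>150)
print("rack z38",rect(onz(c,big(wood,(195,160,330,255)),.038)),"z10",rect(onz(c,big(wood,(195,160,330,255)),.01)))
bl=(H>105)&(H<130)&(S>120); ye=(H>24)&(H<34)&(S>180)&(V>120)
for n,m in(("blue",bl),("yel",ye)):
    b=big(m,(200,195,325,245)); print(n,b.min(0),b.max(0),rect(onz(c,b,.084)))
for n,m,z,bx in (("full",((H<28)&(S>170)),.038,(250,183,278,207)),("empty",(H>12)&(H<28)&(S>90),.031,(135,203,168,237))):
    b=big(m,bx); e=cv2.minEnclosingCircle(b); print(n,e,onz(c,[e[0]],z).round(4))
crop=cv2.resize(im[155:260,85:330],None,fx=3.2,fy=3.2,interpolation=cv2.INTER_CUBIC)
cv2.imwrite("pics/crop1.png",crop[...,::-1])
E
```

```text
mat [474.2 321.7 148.4 178.5   9.6]
tray [ 5.010e+02 -3.090e+02  1.274e+02  1.768e+02  1.000e-01]
rack z38 [543.4  17.5 196.2 275.8   4.7] z10 [550.   19.  201.6 283.5   4.7]
blue [207 207] [258 237] [492.1  77.3  66.4 111.4   3.5]
yel [267 207] [316 236] [503.2 -51.1  65.2 108.3   4.7]
full ((265.0, 199.0), 9.219644546508789) [[0.5607 0.0142 0.038 ]]
empty ((150.2105255126953, 219.73684692382812), 12.232837677001953) [[0.4909 0.276  0.031 ]]
```

View pics/crop1.png

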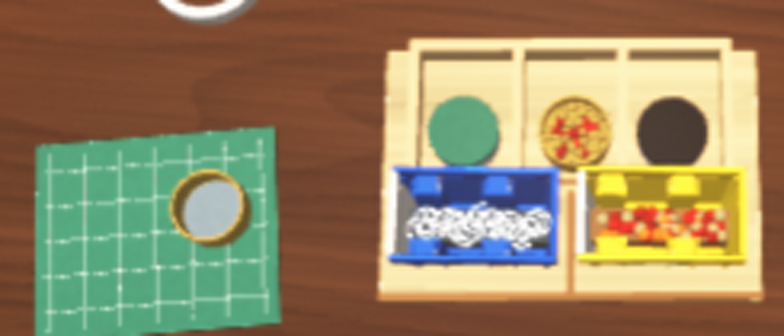

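The crop confirms both white ends at +y (left) and the colour layout. The bins' centres are about (0.492,0.081) and (0.503,-0.050), and the rack is about (0.5455,0.0195) with yaw about 0.08. I move above the middle of the bins for a wrist look.

```bash
python3 - <<'E'
from h import *
delta(.50,.05,.28,.075)
E
```

```text
shift [-458.5 -444.   -48.8]
az 1.1739 joint7 -0.05632424706644931
```

```bash
r='{"tx":-458,"ty":-444,"tz":-49,"az":1.174,"jaw":1}'; python3 -m jog '[{"tx":-458,"ty":-444,"tz":-49,"az":1.174,"jaw":1},{"tx":-458,"ty":-444,"tz":-49,"az":1.174,"jaw":1},{"tx":-458,"ty":-444,"tz":-49,"az":1.174,"jaw":1},{"tx":-458,"ty":-444,"tz":-49,"az":1.174,"jaw":1},{"tx":-458,"ty":-444,"tz":-49,"az":1.174,"jaw":1},{"tx":-458,"ty":-444,"tz":-49,"az":1.174,"jaw":1},{"tx":-458,"ty":-444,"tz":-49,"az":1.174,"jaw":1},{"tx":-458,"ty":-444,"tz":-49,"az":1.174,"jaw":1},{"tx":-458,"ty":-444,"tz":-49,"az":1.174,"jaw":1},{"tx":-458,"ty":-444,"tz":-49,"az":1.174,"jaw":1}]'
python3 -m jog '[{"tz":0},{"tz":0}]'
python3 - <<'E'
from h import *
c=capture("wrist"); save(c,"w1"); np.save("w1.npy",c["color"]); print(np.round(c["cam_to_world"],3).tolist())
s=sense(); print(s["position"],R.from_quat(s["tool_rot"]).as_matrix().round(3).tolist(),s["joint_pos"])
E
```

```text
[[0.318, -0.911, -0.262, 0.139], [0.948, 0.305, 0.088, 0.638], [-0.001, -0.276, 0.961, 0.373], [0.0, 0.0, 0.0, 1.0]]
[0.20554404 0.61630521 0.23069873] [[-0.949, 0.316, -0.0], [0.316, 0.949, -0.001], [-0.0, -0.001, -1.0]] [-1.29198691  0.46805431 -0.01158655  1.60325912  0.00599306  1.07135707
 -0.05627623]schema error: expected keys ax, ay, az, tx, ty, tz, jaw
schema error: expected keys ax, ay, az, tx, ty, tz, jaw
```

View pics/w1.png

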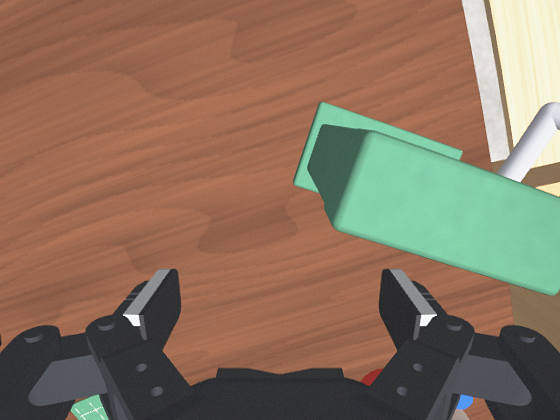

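The wrist picture shows only the floor and a green stand; the move was refused because every key is required.

```bash
python3 -m jog '[{"ax":0,"ay":0,"az":0.15,"tx":-46,"ty":-44,"tz":-49,"jaw":1},{"ax":0,"ay":0,"az":1.174,"tx":-458,"ty":-444,"tz":-49,"jaw":1},{"ax":0,"ay":0,"az":1.174,"tx":-458,"ty":-444,"tz":-49,"jaw":1},{"ax":0,"ay":0,"az":1.174,"tx":-458,"ty":-444,"tz":-49,"jaw":1},{"ax":0,"ay":0,"az":1.174,"tx":-458,"ty":-444,"tz":-49,"jaw":1},{"ax":0,"ay":0,"az":1.174,"tx":-458,"ty":-444,"tz":-49,"jaw":1},{"ax":0,"ay":0,"az":1.174,"tx":-458,"ty":-444,"tz":-49,"jaw":1},{"ax":0,"ay":0,"az":1.174,"tx":-458,"ty":-444,"tz":-49,"jaw":1},{"ax":0,"ay":0,"az":1.174,"tx":-458,"ty":-444,"tz":-49,"jaw":1},{"ax":0,"ay":0,"az":1.174,"tx":-458,"ty":-444,"tz":-49,"jaw":1}]'
python3 - <<'E'
from h import *
delta(.50,.05,.28,.075)
E
```

```text
t: 1.45
position: [0.4883, 0.0719, 0.2801]
tool_rot: [0.68, 0.733, 0.001, 0.0]
wrist_force: [0.1, 1.3, 0.1]
width: 0.0851
finger_force: 0.0
shift [-22.7  10.1   0.1]
az 0.0004 joint7 -0.045295130102419055
```

```bash
python3 -m jog '[{"ax":0,"ay":0,"az":0,"tx":-23,"ty":10,"tz":0,"jaw":1},{"ax":0,"ay":0,"az":0,"tx":-23,"ty":10,"tz":0,"jaw":1},{"ax":0,"ay":0,"az":0,"tx":-23,"ty":10,"tz":0,"jaw":1}]'
python3 - <<'E'
from h import *
c=capture("wrist"); save(c,"w2"); np.save("w2.npy",c["color"]); print(np.round(c["cam_to_world"],3).tolist())
import pickle; pickle.dump(c,open("w2.pkl","wb"))
E
```

```text
t: 1.82
position: [0.4989, 0.0525, 0.2796]
tool_rot: [0.68, 0.734, -0.0, -0.0]
wrist_force: [-0.3, -0.2, 1.0]
width: 0.0852
finger_force: 0.0
[[0.997, -0.072, -0.02, 0.494], [0.075, 0.959, 0.274, 0.122], [-0.0, -0.275, 0.961, 0.422], [0.0, 0.0, 0.0, 1.0]]
```

View pics/w2.png

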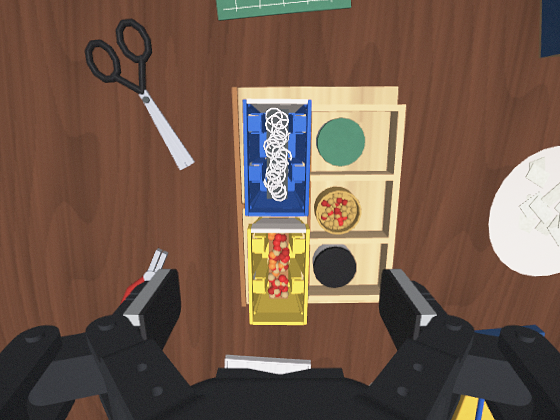

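The wrist view shows the blue rim in columns 244–311 and rows 98–216, yellow at 247–308 by 218–325, and the full tin at (337,210). The green lid is at (341,142) and the black lid at (335,266). Now the exact numbers.

```bash
python3 - <<'E'
from m import *
import pickle; c=pickle.load(open("w2.pkl","rb")); im=c["color"]
h=cv2.cvtColor(im,cv2.COLOR_RGB2HSV).astype(int); H,S,V=h[...,0],h[...,1],h[...,2]
wh=(S<45)&(V>120)
bl=(H>105)&(H<130)&(S>120); ye=(H>24)&(H<34)&(S>150)
for n,m,bx in(("blue",bl,(238,90,318,222)),("yel",ye,(240,212,314,332))):
    for k,mm in (("col",m),("all",m|wh)):
        b=big(mm,bx); print(n,k,b.min(0),b.max(0),rect(onz(c,b,.084)))
full=(H<32)&(S>90)&~((S<130)&(V>190))
for n,m,bx,z in (("full",full,(311,182,365,235),.038),("green",(H>60)&(H<90)&(S>80),(310,110,370,172),.038),("black",V<50,(305,240,362,292),.038)):
    e=cv2.minEnclosingCircle(big(m,bx)); P=onz(c,[e[0],(e[0][0]+e[1],e[0][1])],z); print(n,np.round(e[0],1),e[1],P[0].round(4),np.linalg.norm(P[1]-P[0]))
w=(H>10)&(H<32)&(S>30)&(S<140)&(V>130)
b=big(w|(bl|ye),(225,80,412,330)); print("rack z10",rect(onz(c,b,.0)),rect(onz(c,b,.038)))
# expected rack points for overlay
def rk(p,o=(.5455,.0195),a=.08): 
    p=np.array(p,float); C,s=np.cos(a),np.sin(a); return np.c_[o[0]+C*p[:,0]-s*p[:,1],o[1]+s*p[:,0]+C*p[:,1],p[:,2]]
pts=rk([(96,3.5+70+3.5,.038),(96,38.5,.038),(96,-38.5,.038),(96,115.5,.038)] *np.array([.001,.001,1]))
print(proj(c,pts).round(0).tolist())
E
```

```text
blue col [243 100] [310 215] [493.8  81.3  65.2 113.8   4.1]
blue all [242  98] [311 221] [493.8  78.8  65.9 121.8   3.9]
yel col [289 229] [309 244] [523.2   2.8  25.6   9.2  26.7]
yel all [248 216] [309 245] [501.3   7.7  64.   32.1   4.3]
full [333.1 212.4] 26.929115295410156 [0.5644 0.0195 0.038 ] 0.031779021518013977
green [340.5 141.3] 23.927597045898438 [0.5631 0.1017 0.038 ] 0.02673830047386559
black [334.  266.9] 21.213388442993164 [ 0.5739 -0.0498  0.038 ] 0.026272890724344113
rack z10 [551.7   1.5 209.1 322.2   4.9] [546.4  12.4 190.3 293.2   4.9]
[[404.0, 145.0], [401.0, 179.0], [395.0, 242.0], [407.0, 109.0]]
```

```bash
python3 - <<'E'
from h import *
delta(.4936,.082,.12,.071)
delta(.4936,.082,.050,.071)
E
```

```text
shift [ 29.4  -2.9 159.6]
az 0.0061 joint7 0.010751827034338355
shift [ 29.4  -2.8 229.6]
az 0.0061 joint7 0.010751827034338355
```

```bash
python3 -m jog '[{"ax":0,"ay":0,"az":0.006,"tx":15,"ty":-1,"tz":50,"jaw":1},{"ax":0,"ay":0,"az":0.006,"tx":29,"ty":-3,"tz":100,"jaw":1},{"ax":0,"ay":0,"az":0.006,"tx":29,"ty":-3,"tz":150,"jaw":1},{"ax":0,"ay":0,"az":0.006,"tx":29,"ty":-3,"tz":180,"jaw":1},{"ax":0,"ay":0,"az":0.006,"tx":29,"ty":-3,"tz":205,"jaw":1},{"ax":0,"ay":0,"az":0.006,"tx":29,"ty":-3,"tz":220,"jaw":1},{"ax":0,"ay":0,"az":0.006,"tx":29,"ty":-3,"tz":229,"jaw":1},{"ax":0,"ay":0,"az":0.006,"tx":29,"ty":-3,"tz":229,"jaw":1}]' 60
python3 -m jog '[{"ax":0,"ay":0,"az":0,"tx":0,"ty":0,"tz":0,"jaw":0},{"ax":0,"ay":0,"az":0,"tx":0,"ty":0,"tz":0,"jaw":0},{"ax":0,"ay":0,"az":0,"tx":0,"ty":0,"tz":0,"jaw":0},{"ax":0,"ay":0,"az":0,"tx":0,"ty":0,"tz":0,"jaw":0},{"ax":0,"ay":0,"az":0,"tx":0,"ty":0,"tz":0,"jaw":0},{"ax":0,"ay":0,"az":0,"tx":0,"ty":0,"tz":0,"jaw":0}]' 60
python3 - <<'E'
from h import *
c=capture("wrist"); save(c,"w3")
s=sense(); print(s["position"],R.from_quat(s["tool_rot"]).as_matrix().round(4).tolist())
E
```

```text
t: 2.88
position: [0.4942, 0.0804, 0.0508]
tool_rot: [0.682, 0.731, -0.0, -0.0]
wrist_force: [0.9, -0.4, 0.3]
width: 0.0854
finger_force: 0.0
t: 3.62
position: [0.4946, 0.0803, 0.0518]
tool_rot: [0.682, 0.731, 0.001, 0.0]
wrist_force: [-2.3, -0.4, 6.1]
width: 0.0651
finger_force: 66.4
[0.49455268 0.08032984 0.05183819] [[-0.0689, 0.9976, 0.001], [0.9976, 0.0689, 0.0009], [0.0009, 0.001, -1.0]]
```

View pics/w3.png

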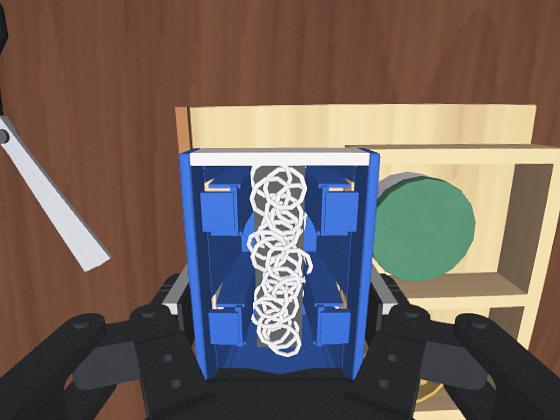

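The blue bin is gripped (65 mm): its white end is at rows 150–165 and the pads are at mid-length. I lift it and measure where it sits in the tool.

```bash
python3 -m jog '[{"ax":0,"ay":0,"az":0,"tx":0,"ty":0,"tz":-8,"jaw":0},{"ax":0,"ay":0,"az":0,"tx":0,"ty":0,"tz":-25,"jaw":0},{"ax":0,"ay":0,"az":0,"tx":0,"ty":0,"tz":-60,"jaw":0},{"ax":0,"ay":0,"az":0,"tx":0,"ty":0,"tz":-100,"jaw":0},{"ax":0,"ay":0,"az":0,"tx":0,"ty":0,"tz":-120,"jaw":0},{"ax":0,"ay":0,"az":0,"tx":0,"ty":0,"tz":-120,"jaw":0}]' 80
python3 - <<'E'
from h import *
c=capture("wrist"); im=c["color"]; cv2.imwrite("pics/w4.png",im[...,::-1])
s=sense(); r=R.from_quat(s["tool_rot"]); p=s["position"]
h=cv2.cvtColor(im,cv2.COLOR_RGB2HSV).astype(int)
# rim-top row/edge: white band
for u in (220,280,340):
    col=im[120:200,u].astype(int); w=np.where((col.min(1)>170))[0]+120; 
    P=onz(c,[(u,w.min())],p[2]+.0322)[0]; print(u,w.min(),w.max(),(r.inv().apply(P-p)*1000).round(1))
delta(.501,-.308,p[2],0.0); print(p,s["width"],s["finger_force"],s["wrist_force"])
E
```

```text
t: 4.42
position: [0.4953, 0.0804, 0.1729]
tool_rot: [0.682, 0.731, 0.002, 0.001]
wrist_force: [0.4, -0.6, -3.2]
width: 0.0647
finger_force: 89.8
220 152 165 [ 59.  -18.2 -32.2]
280 120 197 [ 69.    1.3 -32.1]
340 120 164 [ 69.   20.3 -32.1]
shift [-387.9  -20.1   -0.4]
az 0.0691 joint7 0.04569163583535415
[0.49430244 0.08031655 0.17155868] 0.06469762993741193 89.84926342964172 [ 0.07790387 -0.05518423 -3.69418474]
```

```bash
python3 -m jog '[{"ax":0,"ay":0,"az":0,"tx":-25,"ty":-2,"tz":0,"jaw":0},{"ax":0,"ay":0,"az":0.01,"tx":-70,"ty":-4,"tz":0,"jaw":0},{"ax":0,"ay":0,"az":0.02,"tx":-120,"ty":-6,"tz":0,"jaw":0},{"ax":0,"ay":0,"az":0.03,"tx":-170,"ty":-9,"tz":0,"jaw":0},{"ax":0,"ay":0,"az":0.04,"tx":-220,"ty":-12,"tz":0,"jaw":0},{"ax":0,"ay":0,"az":0.05,"tx":-270,"ty":-14,"tz":0,"jaw":0},{"ax":0,"ay":0,"az":0.06,"tx":-320,"ty":-17,"tz":0,"jaw":0},{"ax":0,"ay":0,"az":0.069,"tx":-360,"ty":-19,"tz":0,"jaw":0},{"ax":0,"ay":0,"az":0.069,"tx":-388,"ty":-20,"tz":0,"jaw":0},{"ax":0,"ay":0,"az":0.069,"tx":-388,"ty":-20,"tz":0,"jaw":0}]'
python3 - <<'E'
from m import *
s=sense(); p=s["position"]
c=capture("wrist"); save(c,"w5"); print(s["joint_pos"][6],p)
delta(.501,-.308,.0455,0.0)
E
```

```text
t: 5.72
position: [0.4992, -0.3109, 0.1694]
tool_rot: [0.709, 0.706, -0.001, -0.001]
wrist_force: [-0.6, 0.6, -2.8]
width: 0.0648
finger_force: 89.7
0.7977755009269057 [ 0.49919946 -0.31088044  0.16942123]
shift [  0.7   1.7 123.8]
az -0.0023 joint7 0.7973426890225525
```

View pics/w5.png

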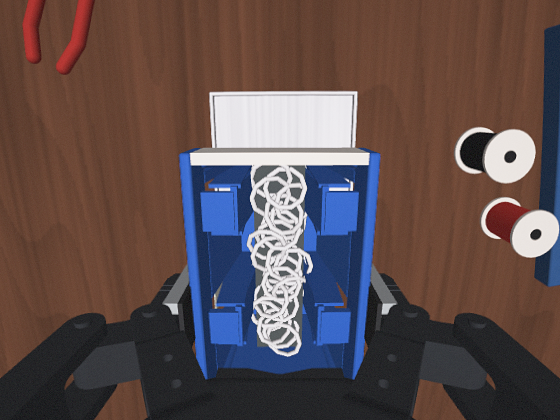

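The tray is right below, its far rim at rows 93–95 and columns 210–357. I lower the bin.

```bash
python3 -m jog '[{"ax":0,"ay":0,"az":0,"tx":0,"ty":2,"tz":20,"jaw":0},{"ax":0,"ay":0,"az":0,"tx":0,"ty":2,"tz":60,"jaw":0},{"ax":0,"ay":0,"az":0,"tx":0,"ty":2,"tz":95,"jaw":0},{"ax":0,"ay":0,"az":0,"tx":0,"ty":2,"tz":112,"jaw":0},{"ax":0,"ay":0,"az":0,"tx":0,"ty":2,"tz":119,"jaw":0},{"ax":0,"ay":0,"az":0,"tx":0,"ty":2,"tz":122,"jaw":0},{"ax":0,"ay":0,"az":0,"tx":0,"ty":2,"tz":124,"jaw":0},{"ax":0,"ay":0,"az":0,"tx":0,"ty":2,"tz":124,"jaw":0}]'
```

```text
t: 6.78
position: [0.5035, -0.3085, 0.0475]
tool_rot: [0.707, 0.707, 0.0, 0.001]
wrist_force: [-0.6, -1.0, -2.5]
width: 0.0651
finger_force: 89.6
```

```bash
python3 -m jog '[{"ax":0,"ay":0,"az":0,"tx":0,"ty":0,"tz":2,"jaw":0},{"ax":0,"ay":0,"az":0,"tx":0,"ty":0,"tz":3,"jaw":0},{"ax":0,"ay":0,"az":0,"tx":0,"ty":0,"tz":3,"jaw":0}]'
```

```text
t: 7.15
position: [0.5034, -0.3086, 0.045]
tool_rot: [0.707, 0.707, 0.001, 0.0]
wrist_force: [-1.6, 1.4, 6.4]
width: 0.0643
finger_force: 90.8
```

```bash
python3 -m jog '[{"ax":0,"ay":0,"az":0,"tx":0,"ty":0,"tz":0,"jaw":1},{"ax":0,"ay":0,"az":0,"tx":0,"ty":0,"tz":0,"jaw":1},{"ax":0,"ay":0,"az":0,"tx":0,"ty":0,"tz":0,"jaw":1},{"ax":0,"ay":0,"az":0,"tx":0,"ty":0,"tz":-40,"jaw":1},{"ax":0,"ay":0,"az":0,"tx":0,"ty":0,"tz":-90,"jaw":1},{"ax":0,"ay":0,"az":0,"tx":0,"ty":0,"tz":-140,"jaw":1},{"ax":0,"ay":0,"az":0,"tx":0,"ty":0,"tz":-180,"jaw":1},{"ax":0,"ay":0,"az":0,"tx":0,"ty":0,"tz":-200,"jaw":1},{"ax":0,"ay":0,"az":0,"tx":0,"ty":0,"tz":-200,"jaw":1},{"ax":0,"ay":0,"az":0,"tx":0,"ty":0,"tz":-200,"jaw":1}]'
python3 - <<'E'
from m import *
s=sense(); print(s["position"])
for n in ("top","wrist"):
    c=capture(n); im=c["color"]; save(c,"b"+n)
    h=cv2.cvtColor(im,cv2.COLOR_RGB2HSV).astype(int); H,S,V=h[...,0],h[...,1],h[...,2]
    b=big((H>105)&(H<130)&(S>120),(370,205,440,265) if n=="top" else (200,120,360,400)); print(n,b.min(0),b.max(0),rect(onz(c,b,.077)))
delta(.503,-.049,.12,.071)
E
```

```text
t: 8.4
position: [0.5025, -0.3078, 0.2426]
tool_rot: [0.707, 0.707, -0.0, -0.001]
wrist_force: [-0.4, -0.7, -1.6]
width: 0.0854
finger_force: 0.0
[ 0.50250796 -0.30782804  0.24261516]
top [385 217] [419 229] [ 521.2 -296.7   27.2   75.8    4.7]
wrist [244 131] [317 252] [ 503.  -306.9  114.6   65.3   90. ]
shift [258.8   0.9 122.6]
az -0.0711 joint7 0.7457627072095961
```

View pics/bwrist.png

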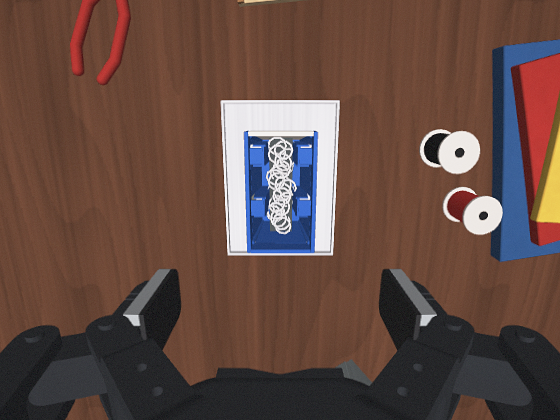

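The blue bin stands in the tray, centre (0.503,-0.307), rows 131–252, white end up. Now I go over the yellow one and measure it more closely.

```bash
python3 -m jog '[{"ax":0,"ay":0,"az":0,"tx":40,"ty":0,"tz":0,"jaw":1},{"ax":0,"ay":0,"az":0,"tx":90,"ty":0,"tz":0,"jaw":1},{"ax":0,"ay":0,"az":-0.071,"tx":150,"ty":0,"tz":0,"jaw":1},{"ax":0,"ay":0,"az":-0.071,"tx":200,"ty":0,"tz":15,"jaw":1},{"ax":0,"ay":0,"az":-0.071,"tx":240,"ty":0,"tz":30,"jaw":1},{"ax":0,"ay":0,"az":-0.071,"tx":258,"ty":1,"tz":40,"jaw":1},{"ax":0,"ay":0,"az":-0.071,"tx":258,"ty":1,"tz":40,"jaw":1},{"ax":0,"ay":0,"az":-0.071,"tx":258,"ty":1,"tz":40,"jaw":1}]'
python3 - <<'E'
from m import *
s=sense(); print(s["position"])
c=capture("wrist"); im=c["color"]; cv2.imwrite("pics/y1.png",im[...,::-1])
h=cv2.cvtColor(im,cv2.COLOR_RGB2HSV).astype(int); H,S,V=h[...,0],h[...,1],h[...,2]
m=((H>24)&(H<36)&(S>150)).astype(np.uint8); m[300:]=0
b=cv2.findNonZero(m).reshape(-1,2); b=cv2.convexHull(b).reshape(-1,2); print(b.min(0),b.max(0),rect(onz(c,b,.084)))
E
```

```text
t: 9.5
position: [0.5043, -0.0524, 0.2041]
tool_rot: [0.683, 0.731, -0.0, 0.001]
wrist_force: [0.4, -0.5, 0.1]
width: 0.0854
finger_force: 0.0
[ 0.5042727  -0.05240652  0.20408468]
[238 128] [322 269] [504.8 -48.2  65.  115.3   4. ]
```

View pics/y1.png

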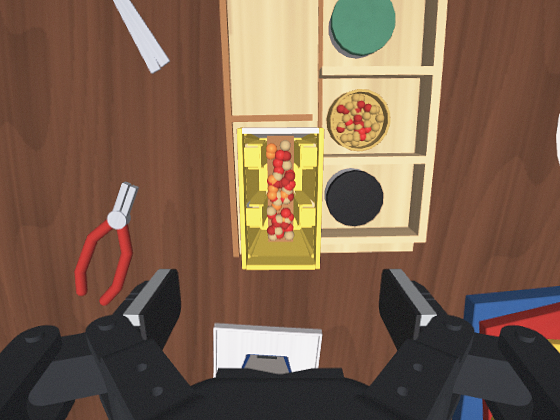

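Yellow is clear at columns 238–322 and rows 128–269, centre (0.5048,-0.048), yaw 0.07. The full tin is at (358,120).

```bash
python3 - <<'E'
from h import *
delta(.5046,-.0485,.0515,.07)
E
```

```text
shift [  4.1   0.4 152.7]
az -0.0021 joint7 0.2926958271556483
```

```bash
python3 -m jog '[{"ax":0,"ay":0,"az":0,"tx":4,"ty":0,"tz":30,"jaw":1},{"ax":0,"ay":0,"az":0,"tx":4,"ty":0,"tz":70,"jaw":1},{"ax":0,"ay":0,"az":0,"tx":4,"ty":0,"tz":105,"jaw":1},{"ax":0,"ay":0,"az":0,"tx":4,"ty":0,"tz":135,"jaw":1},{"ax":0,"ay":0,"az":0,"tx":4,"ty":0,"tz":148,"jaw":1},{"ax":0,"ay":0,"az":0,"tx":4,"ty":0,"tz":153,"jaw":1},{"ax":0,"ay":0,"az":0,"tx":4,"ty":0,"tz":153,"jaw":1}]'
python3 -m jog '[{"ax":0,"ay":0,"az":0,"tx":0,"ty":0,"tz":0,"jaw":0},{"ax":0,"ay":0,"az":0,"tx":0,"ty":0,"tz":0,"jaw":0},{"ax":0,"ay":0,"az":0,"tx":0,"ty":0,"tz":0,"jaw":0},{"ax":0,"ay":0,"az":0,"tx":0,"ty":0,"tz":0,"jaw":0},{"ax":0,"ay":0,"az":0,"tx":0,"ty":0,"tz":0,"jaw":0}]' 70
python3 -m jog '[{"ax":0,"ay":0,"az":0,"tx":0,"ty":0,"tz":-8,"jaw":0},{"ax":0,"ay":0,"az":0,"tx":0,"ty":0,"tz":-25,"jaw":0},{"ax":0,"ay":0,"az":0,"tx":0,"ty":0,"tz":-70,"jaw":0},{"ax":0,"ay":0,"az":0,"tx":0,"ty":0,"tz":-120,"jaw":0},{"ax":0,"ay":0,"az":0,"tx":0,"ty":0,"tz":-150,"jaw":0},{"ax":0,"ay":0,"az":0,"tx":0,"ty":0,"tz":-160,"jaw":0},{"ax":0,"ay":0,"az":0,"tx":0,"ty":0,"tz":-160,"jaw":0}]' 80
python3 - <<'E'
from m import *
s=sense(); r=R.from_quat(s["tool_rot"]); p=s["position"]
c=capture("wrist"); im=c["color"]; cv2.imwrite("pics/y2.png",im[...,::-1])
for u in (230,250,310,330):
    col=im[130:190,u].astype(int); w=np.where((col.min(1)>170))[0]+130
    if len(w): print(u,w.min(),w.max(),(r.inv().apply(onz(c,[(u,w.min())],p[2]+.0322)[0]-p)*1000).round(1))
# full tin
c2=c
delta(.5032,-.3073,p[2],0.0)
E
```

```text
t: 10.42
position: [0.5043, -0.0468, 0.0515]
tool_rot: [0.682, 0.732, 0.0, 0.0]
wrist_force: [0.3, 0.3, 0.7]
width: 0.0854
finger_force: 0.0
t: 11.05
position: [0.5048, -0.0464, 0.0521]
tool_rot: [0.682, 0.732, 0.001, 0.001]
wrist_force: [-0.5, -0.8, 5.1]
width: 0.0648
finger_force: 77.6
t: 11.92
position: [0.5036, -0.0461, 0.2111]
tool_rot: [0.681, 0.732, 0.0, 0.0]
wrist_force: [0.1, -0.6, -2.4]
width: 0.0647
finger_force: 89.0
230 161 173 [ 56.2 -15.8 -32.2]
250 161 173 [ 56.2  -9.4 -32.2]
310 130 173 [ 66.    9.8 -32.2]
330 161 173 [ 56.2  16.4 -32.2]
shift [-260.5  -18.4   -0.9]
az 0.0712 joint7 0.283031287144891
```

```bash
python3 -m jog '[{"ax":0,"ay":0,"az":0.1,"tx":-15,"ty":-1,"tz":0,"jaw":0},{"ax":0,"ay":0,"az":0.25,"tx":-40,"ty":-3,"tz":0,"jaw":0},{"ax":0,"ay":0,"az":0.42,"tx":-75,"ty":-5,"tz":0,"jaw":0},{"ax":0,"ay":0,"az":0.59,"tx":-110,"ty":-8,"tz":0,"jaw":0},{"ax":0,"ay":0,"az":0.76,"tx":-145,"ty":-10,"tz":0,"jaw":0},{"ax":0,"ay":0,"az":0.93,"tx":-180,"ty":-13,"tz":0,"jaw":0},{"ax":0,"ay":0,"az":1.10,"tx":-215,"ty":-15,"tz":0,"jaw":0},{"ax":0,"ay":0,"az":1.27,"tx":-240,"ty":-17,"tz":0,"jaw":0},{"ax":0,"ay":0,"az":1.44,"tx":-255,"ty":-18,"tz":0,"jaw":0},{"ax":0,"ay":0,"az":1.60,"tx":-260,"ty":-18,"tz":0,"jaw":0}]'
python3 -m jog '[{"ax":0,"ay":0,"az":0.15,"tx":0,"ty":0,"tz":0,"jaw":0},{"ax":0,"ay":0,"az":0.32,"tx":0,"ty":0,"tz":0,"jaw":0},{"ax":0,"ay":0,"az":0.49,"tx":0,"ty":0,"tz":0,"jaw":0},{"ax":0,"ay":0,"az":0.66,"tx":0,"ty":0,"tz":0,"jaw":0},{"ax":0,"ay":0,"az":0.83,"tx":0,"ty":0,"tz":0,"jaw":0},{"ax":0,"ay":0,"az":1.0,"tx":0,"ty":0,"tz":0,"jaw":0},{"ax":0,"ay":0,"az":1.17,"tx":0,"ty":0,"tz":0,"jaw":0},{"ax":0,"ay":0,"az":1.34,"tx":0,"ty":0,"tz":0,"jaw":0},{"ax":0,"ay":0,"az":1.5,"tx":0,"ty":0,"tz":0,"jaw":0},{"ax":0,"ay":0,"az":1.6,"tx":0,"ty":0,"tz":0,"jaw":0}]'
python3 -m jog '[{"ax":0,"ay":0,"az":0,"tx":0,"ty":0,"tz":0,"jaw":0},{"ax":0,"ay":0,"az":0,"tx":0,"ty":0,"tz":0,"jaw":0}]'
python3 - <<'E'
from h import *
c=capture("wrist"); save(c,"y3")
delta(.5034,-.3092,.135,0.0); s=sense(); print(s["position"],R.from_quat(s["tool_rot"]).as_matrix().round(3))
E
```

```text
t: 13.22
position: [0.5028, -0.308, 0.2089]
tool_rot: [1.0, 0.017, -0.002, 0.0]
wrist_force: [-0.7, -0.2, -2.7]
width: 0.065
finger_force: 89.0
t: 14.48
position: [0.5034, -0.3066, 0.2088]
tool_rot: [0.71, -0.704, -0.001, 0.001]
wrist_force: [0.1, -0.1, -0.5]
width: 0.0645
finger_force: 89.0
t: 14.72
position: [0.5038, -0.3069, 0.2099]
tool_rot: [0.712, -0.702, -0.001, 0.0]
wrist_force: [0.3, -0.5, -1.6]
width: 0.0649
finger_force: 89.0
shift [ 2.3  0.5 75.2]
az 0.0136 joint7 -1.9239586383358371
[ 0.50391892 -0.30691551  0.21022833] [[ 0.014 -1.    -0.001]
 [-1.    -0.014  0.   ]
 [-0.     0.001 -1.   ]]
```

```bash
python3 -m jog '[{"ax":0,"ay":0,"az":0.014,"tx":2,"ty":0,"tz":25,"jaw":0},{"ax":0,"ay":0,"az":0.014,"tx":2,"ty":0,"tz":55,"jaw":0},{"ax":0,"ay":0,"az":0.014,"tx":2,"ty":0,"tz":75,"jaw":0},{"ax":0,"ay":0,"az":0.014,"tx":2,"ty":0,"tz":75,"jaw":0},{"ax":0,"ay":0,"az":0.014,"tx":2,"ty":0,"tz":75,"jaw":0}]'
python3 - <<'E'
from h import *
delta(.5034,-.3092,.108,0.0)
c=capture("side"); T=proj(c,[(.503,-.307,.08)])[0]; print(T); u,v=T.astype(int); im=c["color"][max(0,v-60):v+60,max(0,u-80):u+80]; cv2.imwrite("pics/s3.png",cv2.resize(im,None,fx=5,fy=5,interpolation=cv2.INTER_CUBIC)[...,::-1])
E
```

```text
t: 15.4
position: [0.5044, -0.3096, 0.1364]
tool_rot: [-0.706, 0.708, -0.001, -0.0]
wrist_force: [1.1, 0.4, -1.2]
width: 0.0647
finger_force: 89.0
shift [-0.4  1.1 28.4]
az -0.0017 joint7 -1.8766045573105288
[330.72244911 269.99263649]
```

View pics/s3.png

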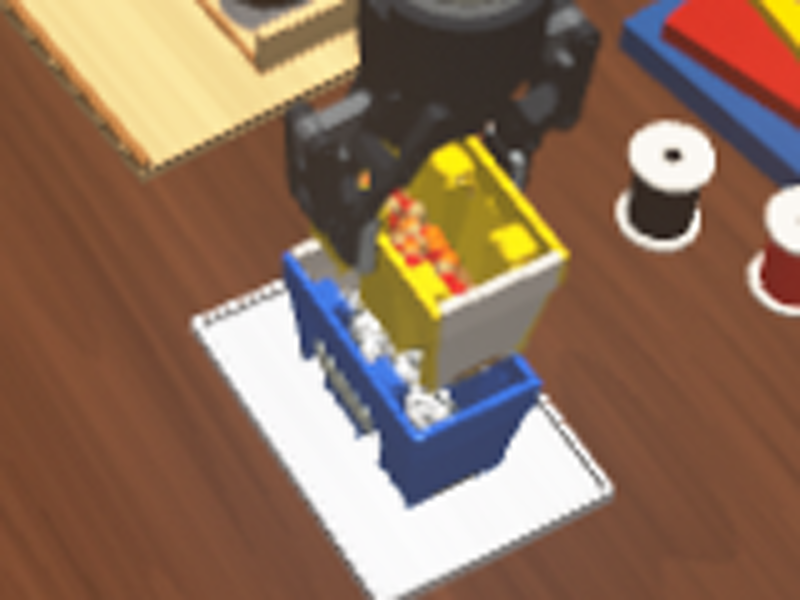

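Yellow hovers over blue, with its white end (500,310) opposite blue's (300,250), and is lined up. I lower it onto the ledges.

```bash
python3 -m jog '[{"ax":0,"ay":0,"az":0,"tx":0,"ty":1,"tz":8,"jaw":0},{"ax":0,"ay":0,"az":0,"tx":0,"ty":1,"tz":16,"jaw":0},{"ax":0,"ay":0,"az":0,"tx":0,"ty":1,"tz":22,"jaw":0},{"ax":0,"ay":0,"az":0,"tx":0,"ty":1,"tz":26,"jaw":0},{"ax":0,"ay":0,"az":0,"tx":0,"ty":1,"tz":28,"jaw":0},{"ax":0,"ay":0,"az":0,"tx":0,"ty":1,"tz":28,"jaw":0}]'
```

```text
t: 16.2
position: [0.5032, -0.3091, 0.1082]
tool_rot: [-0.707, 0.708, 0.0, 0.0]
wrist_force: [-0.8, 1.6, 3.1]
width: 0.0645
finger_force: 89.5
```

Contact came at the expected height (0.108). I release.

```bash
python3 -m jog '[{"ax":0,"ay":0,"az":0,"tx":0,"ty":0,"tz":0.5,"jaw":0},{"ax":0,"ay":0,"az":0,"tx":0,"ty":0,"tz":0.5,"jaw":1},{"ax":0,"ay":0,"az":0,"tx":0,"ty":0,"tz":0.5,"jaw":1},{"ax":0,"ay":0,"az":0,"tx":0,"ty":0,"tz":0.5,"jaw":1},{"ax":0,"ay":0,"az":0,"tx":0,"ty":0,"tz":0.5,"jaw":1},{"ax":0,"ay":0,"az":0,"tx":0,"ty":0,"tz":-25,"jaw":1},{"ax":0,"ay":0,"az":0,"tx":0,"ty":0,"tz":-70,"jaw":1},{"ax":0,"ay":0,"az":0,"tx":0,"ty":0,"tz":-120,"jaw":1},{"ax":0,"ay":0,"az":0,"tx":0,"ty":0,"tz":-140,"jaw":1},{"ax":0,"ay":0,"az":0,"tx":0,"ty":0,"tz":-140,"jaw":1}]'
python3 - <<'E'
from h import *
c=capture("side"); im=c["color"][210:330,250:410]; cv2.imwrite("pics/s4.png",cv2.resize(im,None,fx=5,fy=5,interpolation=cv2.INTER_CUBIC)[...,::-1])
delta(.57,.03,.23,.071); print(sense()["joint_pos"])
E
```

```text
t: 17.45
position: [0.5037, -0.3094, 0.2497]
tool_rot: [-0.707, 0.708, -0.001, 0.001]
wrist_force: [1.0, 0.2, 0.4]
width: 0.0853
finger_force: 0.0
shift [-338.8  -66.3   18.3]
az -0.0722 joint7 -1.9631425404907905
[-0.40770269  0.73758907  1.38783751  1.79123011 -0.76118052  1.28597936
 -1.96314254]
```

View pics/s4.png

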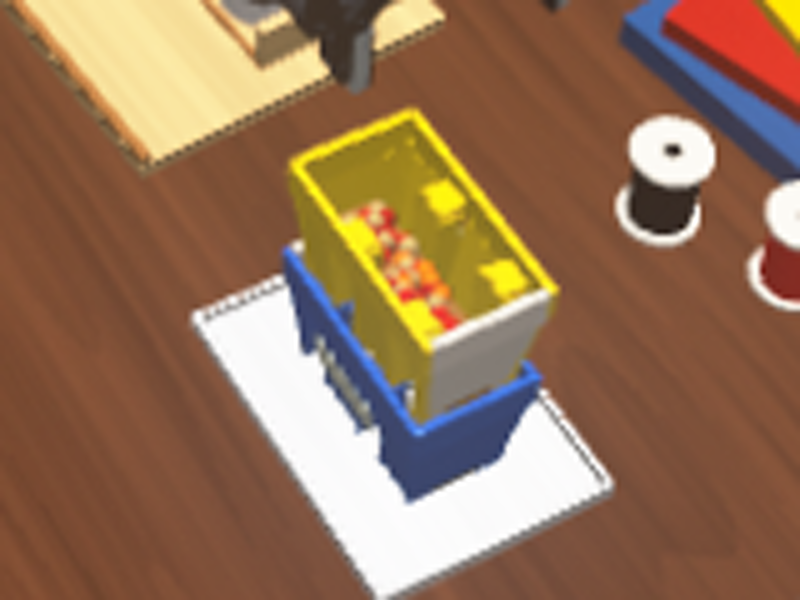

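Yellow rests on blue's ledges, its underside inside blue's rim and level. Now back towards the rack, undoing the half turn.

```bash
python3 -m jog '[{"ax":0,"ay":0,"az":-0.15,"tx":0,"ty":0,"tz":0,"jaw":1},{"ax":0,"ay":0,"az":-0.32,"tx":-30,"ty":0,"tz":0,"jaw":1},{"ax":0,"ay":0,"az":-0.49,"tx":-60,"ty":0,"tz":0,"jaw":1},{"ax":0,"ay":0,"az":-0.66,"tx":-90,"ty":-10,"tz":0,"jaw":1},{"ax":0,"ay":0,"az":-0.83,"tx":-120,"ty":-20,"tz":0,"jaw":1},{"ax":0,"ay":0,"az":-1.0,"tx":-150,"ty":-30,"tz":0,"jaw":1},{"ax":0,"ay":0,"az":-1.17,"tx":-180,"ty":-40,"tz":0,"jaw":1},{"ax":0,"ay":0,"az":-1.34,"tx":-210,"ty":-50,"tz":0,"jaw":1},{"ax":0,"ay":0,"az":-1.5,"tx":-240,"ty":-60,"tz":0,"jaw":1},{"ax":0,"ay":0,"az":-1.6,"tx":-270,"ty":-66,"tz":0,"jaw":1}]'
python3 -m jog '[{"ax":0,"ay":0,"az":-0.17,"tx":0,"ty":-15,"tz":0,"jaw":1},{"ax":0,"ay":0,"az":-0.34,"tx":0,"ty":-30,"tz":0,"jaw":1},{"ax":0,"ay":0,"az":-0.51,"tx":0,"ty":-45,"tz":0,"jaw":1},{"ax":0,"ay":0,"az":-0.68,"tx":0,"ty":-60,"tz":0,"jaw":1},{"ax":0,"ay":0,"az":-0.85,"tx":0,"ty":-69,"tz":0,"jaw":1},{"ax":0,"ay":0,"az":-1.02,"tx":0,"ty":-69,"tz":0,"jaw":1},{"ax":0,"ay":0,"az":-1.19,"tx":0,"ty":-69,"tz":0,"jaw":1},{"ax":0,"ay":0,"az":-1.36,"tx":0,"ty":-69,"tz":0,"jaw":1},{"ax":0,"ay":0,"az":-1.53,"tx":0,"ty":-69,"tz":0,"jaw":1},{"ax":0,"ay":0,"az":-1.61,"tx":0,"ty":-69,"tz":0,"jaw":1}]'
python3 - <<'E'
from h import *
delta(.57,.01,.22,.071); s=sense();print(s["joint_pos"],s["position"])
E
```

```text
t: 18.75
position: [0.5692, -0.0376, 0.2466]
tool_rot: [1.0, 0.016, -0.001, -0.0]
wrist_force: [0.5, 0.3, -0.4]
width: 0.0853
finger_force: 0.0
t: 20.0
position: [0.567, 0.0303, 0.2469]
tool_rot: [0.682, 0.732, -0.001, -0.001]
wrist_force: [-0.6, 0.5, -0.5]
width: 0.0856
finger_force: 0.0
shift [-20.4   1.6  26.9]
az -0.0006 joint7 0.20482471636161775
[-0.66565283  0.35772451  0.69961063  1.82691459 -0.26220462  1.05316077
  0.20482472] [0.56698208 0.03027162 0.24686361]
```

```bash
cat > tin.py <<'E'
from m import *
def circ(c,m,bx,z):
    b=cv2.convexHull(big(m,bx)).reshape(-1,2); P=onz(c,b,z); (x,y),r=cv2.minEnclosingCircle((P[:,:2]*1000).astype(np.float32)); 
    A=np.c_[2*P[:,:2],np.ones(len(P))]; q=np.linalg.lstsq(A,(P[:,:2]**2).sum(1),rcond=None)[0]
    return np.round([x,y,r],1),(q[:2]*1000).round(1)
E
python3 - <<'E'
from tin import *
c=capture("wrist"); im=c["color"]; save(c,"f1")
h=cv2.cvtColor(im,cv2.COLOR_RGB2HSV).astype(int); H,S,V=h[...,0],h[...,1],h[...,2]
u,v=proj(c,[(.5695,.022,.038)])[0].astype(int); print(u,v)
brass=(H<30)&(S>115)
print(circ(c,brass,(u-42,v-38,u+42,v+38),.038))
cv2.imwrite("pics/f1c.png",np.hstack([im[v-60:v+60,u-70:u+70,::-1],cv2.cvtColor((brass*255).astype(np.uint8),cv2.COLOR_GRAY2BGR)[v-60:v+60,u-70:u+70]]).repeat(2,0).repeat(2,1))
E
```

```text
281 193
(array([560.7,  25.7,  38.1]), array([561.5,  23.6]))
```

View pics/f1c.png

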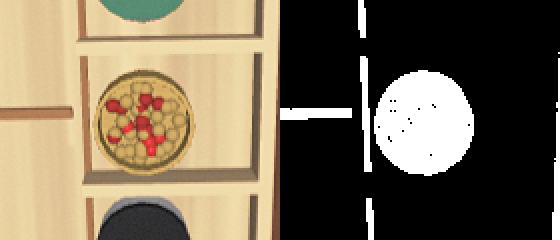

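The mask catches the tin cleanly, at about (283,194) in the full picture, but also the front lip to its left; I drop the lip.

```bash
python3 - <<'E'
from tin import *
c=capture("wrist"); im=c["color"]
h=cv2.cvtColor(im,cv2.COLOR_RGB2HSV).astype(int); H,S,V=h[...,0],h[...,1],h[...,2]
u,v=281,193
m=(((H<30)&(S>115))*255).astype(np.uint8)
m=cv2.morphologyEx(m,cv2.MORPH_CLOSE,np.ones((5,5))); m=cv2.morphologyEx(m,cv2.MORPH_OPEN,np.ones((9,9)))>0
r=circ(c,m,(u-45,v-40,u+45,v+40),.038); print(r)
x,y=r[0][:2]/1000
delta(x,y,.10,.075); delta(x,y,.02,.075)
E
```

```text
(array([566.9,  20.5,  30.2]), array([567.9,  20.6]))
shift [ -9.7  -0.6 147. ]
az -0.0078 joint7 0.20201179599555047
shift [ -9.7  -0.5 227. ]
az -0.0078 joint7 0.20201179599555047
```

```bash
python3 -m jog '[{"ax":0,"ay":0,"az":-0.008,"tx":-5,"ty":2,"tz":40,"jaw":1},{"ax":0,"ay":0,"az":-0.008,"tx":-10,"ty":3,"tz":90,"jaw":1},{"ax":0,"ay":0,"az":-0.008,"tx":-10,"ty":3,"tz":140,"jaw":1},{"ax":0,"ay":0,"az":-0.008,"tx":-10,"ty":3,"tz":180,"jaw":1},{"ax":0,"ay":0,"az":-0.008,"tx":-10,"ty":3,"tz":210,"jaw":1},{"ax":0,"ay":0,"az":-0.008,"tx":-10,"ty":3,"tz":225,"jaw":1},{"ax":0,"ay":0,"az":-0.008,"tx":-10,"ty":3,"tz":231,"jaw":1},{"ax":0,"ay":0,"az":-0.008,"tx":-10,"ty":3,"tz":231,"jaw":1}]' 40
python3 -m jog '[{"ax":0,"ay":0,"az":0,"tx":0,"ty":0,"tz":0,"jaw":0},{"ax":0,"ay":0,"az":0,"tx":0,"ty":0,"tz":0,"jaw":0},{"ax":0,"ay":0,"az":0,"tx":0,"ty":0,"tz":0,"jaw":0},{"ax":0,"ay":0,"az":0,"tx":0,"ty":0,"tz":0,"jaw":0},{"ax":0,"ay":0,"az":0,"tx":0,"ty":0,"tz":0,"jaw":0},{"ax":0,"ay":0,"az":0,"tx":0,"ty":0,"tz":0,"jaw":0},{"ax":0,"ay":0,"az":0,"tx":0,"ty":0,"tz":0,"jaw":0}]' 40
```

```text
t: 21.1
position: [0.5718, 0.0201, 0.0173]
tool_rot: [0.68, 0.733, 0.0, 0.0]
wrist_force: [1.2, -0.2, 0.3]
width: 0.0852
finger_force: 0.0
t: 21.98
position: [0.572, 0.0203, 0.0181]
tool_rot: [0.68, 0.733, 0.001, 0.0]
wrist_force: [-1.8, 0.2, 6.3]
width: 0.0518
finger_force: 41.5
```

```bash
python3 -m jog '[{"ax":0,"ay":0,"az":0,"tx":0,"ty":0,"tz":-5,"jaw":0},{"ax":0,"ay":0,"az":0,"tx":0,"ty":0,"tz":-15,"jaw":0},{"ax":0,"ay":0,"az":0,"tx":0,"ty":0,"tz":-35,"jaw":0},{"ax":0,"ay":0,"az":0,"tx":0,"ty":0,"tz":-70,"jaw":0},{"ax":0,"ay":0,"az":0,"tx":0,"ty":0,"tz":-100,"jaw":0},{"ax":0,"ay":0,"az":0,"tx":0,"ty":0,"tz":-110,"jaw":0},{"ax":0,"ay":0,"az":0,"tx":0,"ty":0,"tz":-110,"jaw":0}]' 50
python3 - <<'E'
from h import *
s=sense(); print(s["joint_pos"])
delta(.462,.3625,.12,.25)
c=capture("wrist"); save(c,"f3")
E
```

```text
t: 22.85
position: [0.5716, 0.0204, 0.1275]
tool_rot: [0.68, 0.733, 0.001, 0.0]
wrist_force: [-0.0, 0.2, -1.1]
width: 0.0517
finger_force: 52.4
[-0.57238932  0.52201266  0.62372132  1.9137142  -0.40582254  0.8319418
  0.34176242]
shift [349.4 -83.6   7.6]
az -0.1748 joint7 0.3417624195598919
```

View pics/f3.png

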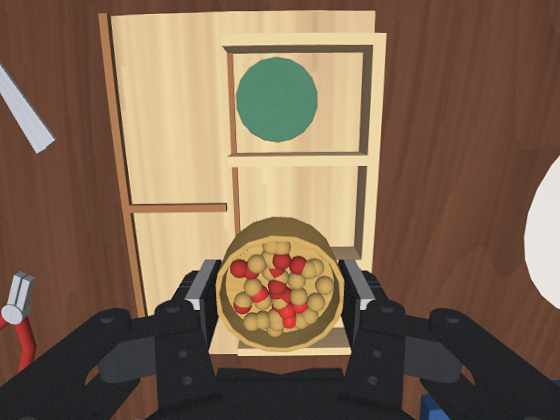

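The full tin is held level and centred between the pads at (280,292). I take it to the mat.

```bash
python3 -m jog '[{"ax":0,"ay":0,"az":-0.01,"tx":20,"ty":-5,"tz":0,"jaw":0},{"ax":0,"ay":0,"az":-0.03,"tx":60,"ty":-15,"tz":0,"jaw":0},{"ax":0,"ay":0,"az":-0.06,"tx":110,"ty":-27,"tz":0,"jaw":0},{"ax":0,"ay":0,"az":-0.09,"tx":160,"ty":-39,"tz":0,"jaw":0},{"ax":0,"ay":0,"az":-0.12,"tx":210,"ty":-51,"tz":0,"jaw":0},{"ax":0,"ay":0,"az":-0.14,"tx":260,"ty":-63,"tz":0,"jaw":0},{"ax":0,"ay":0,"az":-0.16,"tx":305,"ty":-74,"tz":0,"jaw":0},{"ax":0,"ay":0,"az":-0.175,"tx":335,"ty":-81,"tz":20,"jaw":0},{"ax":0,"ay":0,"az":-0.175,"tx":349,"ty":-84,"tz":45,"jaw":0},{"ax":0,"ay":0,"az":-0.175,"tx":349,"ty":-84,"tz":60,"jaw":0}]'
python3 -m jog '[{"ax":0,"ay":0,"az":0,"tx":0,"ty":0,"tz":0,"jaw":0},{"ax":0,"ay":0,"az":0,"tx":0,"ty":0,"tz":0,"jaw":0}]'
python3 - <<'E'
from h import *
delta(.462,.3625,.0115,.25)
E
```

```text
t: 24.15
position: [0.4586, 0.3634, 0.0644]
tool_rot: [0.612, 0.791, -0.002, -0.001]
wrist_force: [-0.5, -0.1, -1.0]
width: 0.0518
finger_force: 52.4
t: 24.4
position: [0.4623, 0.361, 0.0673]
tool_rot: [0.614, 0.789, 0.0, 0.0]
wrist_force: [0.7, -0.4, -0.3]
width: 0.0515
finger_force: 52.4
shift [ 1.6  0.  55.8]
az -0.0018 joint7 -0.10668389956312781
```

```bash
python3 -m jog '[{"ax":0,"ay":0,"az":0,"tx":0,"ty":0,"tz":20,"jaw":0},{"ax":0,"ay":0,"az":0,"tx":0,"ty":0,"tz":38,"jaw":0},{"ax":0,"ay":0,"az":0,"tx":0,"ty":0,"tz":48,"jaw":0},{"ax":0,"ay":0,"az":0,"tx":0,"ty":0,"tz":53,"jaw":0},{"ax":0,"ay":0,"az":0,"tx":0,"ty":0,"tz":56,"jaw":0},{"ax":0,"ay":0,"az":0,"tx":0,"ty":0,"tz":56,"jaw":0}]'

```

```text
t: 25.15
position: [0.4619, 0.362, 0.0113]
tool_rot: [0.614, 0.79, 0.001, 0.0]
wrist_force: [0.3, -0.3, -1.3]
width: 0.0517
finger_force: 52.4
```

```bash
python3 -m jog '[{"ax":0,"ay":0,"az":0,"tx":0,"ty":0,"tz":1,"jaw":0},{"ax":0,"ay":0,"az":0,"tx":0,"ty":0,"tz":1.5,"jaw":0},{"ax":0,"ay":0,"az":0,"tx":0,"ty":0,"tz":1.5,"jaw":0}]'

```

```text
t: 25.52
position: [0.4619, 0.3621, 0.0112]
tool_rot: [0.614, 0.79, 0.001, -0.0]
wrist_force: [-3.8, -3.8, 13.6]
width: 0.0515
finger_force: 53.9
```

```bash
python3 -m jog '[{"ax":0,"ay":0,"az":0,"tx":0,"ty":0,"tz":-1,"jaw":1},{"ax":0,"ay":0,"az":0,"tx":0,"ty":0,"tz":-1,"jaw":1},{"ax":0,"ay":0,"az":0,"tx":0,"ty":0,"tz":-1,"jaw":1},{"ax":0,"ay":0,"az":0,"tx":0,"ty":0,"tz":-1,"jaw":1},{"ax":0,"ay":0,"az":0,"tx":0,"ty":0,"tz":-30,"jaw":1},{"ax":0,"ay":0,"az":0,"tx":-20,"ty":0,"tz":-80,"jaw":1},{"ax":0,"ay":0,"az":0,"tx":-50,"ty":0,"tz":-130,"jaw":1},{"ax":0,"ay":0,"az":0,"tx":-80,"ty":0,"tz":-170,"jaw":1},{"ax":0,"ay":0,"az":0,"tx":-90,"ty":0,"tz":-190,"jaw":1},{"ax":0,"ay":0,"az":0,"tx":-90,"ty":0,"tz":-190,"jaw":1}]'
python3 - <<'E'
from tin import *
c=capture("wrist"); im=c["color"]; save(c,"e1")
h=cv2.cvtColor(im,cv2.COLOR_RGB2HSV).astype(int); H,S,V=h[...,0],h[...,1],h[...,2]
m=(H<33)&(S>90)
mat=(H>60)&(H<90)&(S>90)
print("mat",mat.sum())
for n,p in(("empty",(.491,.276,.031)),("full",(.462,.3635,.031))):
    u,v=proj(c,[p])[0].astype(int); x0,y0=max(0,u-38),max(0,v-38); b=(x0,y0,u+38,v+38)
    print(n,u,v,circ(c,m,b,.031))
E
```

```text
t: 26.78
position: [0.4842, 0.2752, 0.2001]
tool_rot: [0.614, 0.79, 0.001, -0.0]
wrist_force: [-1.2, -0.1, 0.4]
width: 0.0852
finger_force: 0.0
mat 19937
empty 286 195 (array([493.2, 283.3,  27.9]), array([493.5, 283.2]))
full 279 92 (array([462.1, 361.6,  26.7]), array([462.1, 361.7]))
```

View pics/e1.png

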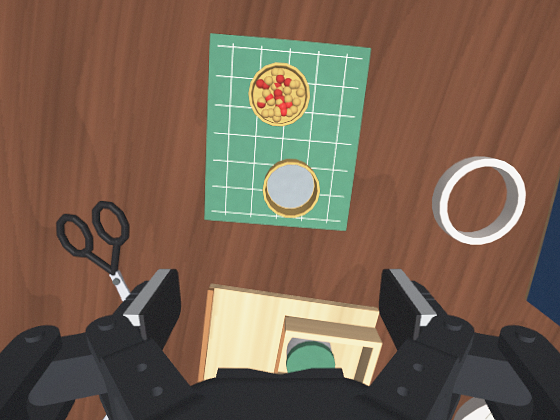

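The mat view shows the full tin at (279,94) and the empty one at (291,188), centre (0.493,0.283); both are clear. I grasp the empty one.

```bash
python3 - <<'E'
from h import *
delta(.4933,.283,.012,.25)
E
```

```text
shift [  4.4  11.8 186.7]
az 0.001 joint7 -0.07210623316042258
```

```bash
python3 -m jog '[{"ax":0,"ay":0,"az":0,"tx":4,"ty":8,"tz":40,"jaw":1},{"ax":0,"ay":0,"az":0,"tx":4,"ty":11,"tz":90,"jaw":1},{"ax":0,"ay":0,"az":0,"tx":4,"ty":11,"tz":130,"jaw":1},{"ax":0,"ay":0,"az":0,"tx":4,"ty":11,"tz":160,"jaw":1},{"ax":0,"ay":0,"az":0,"tx":4,"ty":11,"tz":178,"jaw":1},{"ax":0,"ay":0,"az":0,"tx":4,"ty":11,"tz":186,"jaw":1},{"ax":0,"ay":0,"az":0,"tx":4,"ty":11,"tz":186,"jaw":1}]' 25
python3 -m jog '[{"ax":0,"ay":0,"az":0,"tx":0,"ty":0,"tz":0,"jaw":0},{"ax":0,"ay":0,"az":0,"tx":0,"ty":0,"tz":0,"jaw":0},{"ax":0,"ay":0,"az":0,"tx":0,"ty":0,"tz":0,"jaw":0},{"ax":0,"ay":0,"az":0,"tx":0,"ty":0,"tz":0,"jaw":0},{"ax":0,"ay":0,"az":0,"tx":0,"ty":0,"tz":0,"jaw":0},{"ax":0,"ay":0,"az":0,"tx":0,"ty":0,"tz":0,"jaw":0},{"ax":0,"ay":0,"az":0,"tx":0,"ty":0,"tz":0,"jaw":0}]' 30
python3 -m jog '[{"ax":0,"ay":0,"az":0,"tx":0,"ty":0,"tz":-5,"jaw":0},{"ax":0,"ay":0,"az":0,"tx":0,"ty":0,"tz":-15,"jaw":0},{"ax":0,"ay":0,"az":0,"tx":0,"ty":0,"tz":-40,"jaw":0},{"ax":0,"ay":0,"az":0,"tx":0,"ty":0,"tz":-80,"jaw":0},{"ax":0,"ay":0,"az":0,"tx":0,"ty":0,"tz":-110,"jaw":0},{"ax":0,"ay":0,"az":0,"tx":0,"ty":0,"tz":-120,"jaw":0},{"ax":0,"ay":0,"az":0,"tx":0,"ty":0,"tz":-120,"jaw":0}]' 35
python3 - <<'E'
from tin import *
c=capture("wrist"); im=c["color"]; save(c,"e2"); s=sense()
h=cv2.cvtColor(im,cv2.COLOR_RGB2HSV).astype(int); H,S,V=h[...,0],h[...,1],h[...,2]
gr=(S<50)&(V>90); 
r=circ(c,(H<33)&(S>90)|gr&False,(205,205,355,365),s["position"][2]+.0205); P=np.array([r[0][0]/1000,r[0][1]/1000,s["position"][2]]); print(r,(R.from_quat(s["tool_rot"]).inv().apply(P-s["position"])*1000).round(1))
delta(.572,.0203,.13,.075)
E
```

```text
t: 27.7
position: [0.4933, 0.2814, 0.013]
tool_rot: [0.613, 0.79, -0.0, -0.0]
wrist_force: [1.1, 0.8, 0.0]
width: 0.0858
finger_force: 0.0
t: 28.58
position: [0.4941, 0.2818, 0.0147]
tool_rot: [0.613, 0.79, 0.001, 0.0]
wrist_force: [-0.6, -0.5, 4.6]
width: 0.0526
finger_force: 31.0
t: 29.45
position: [0.4934, 0.2815, 0.1336]
tool_rot: [0.613, 0.79, 0.001, -0.0]
wrist_force: [-1.0, -0.1, -0.5]
width: 0.0523
finger_force: 36.8
(array([493.9, 281.1,  36.1]), array([494.1, 283.9])) [-0.3  1.  -0. ]
shift [-272.4   12.1    2.8]
az 0.1752 joint7 -0.0039008939371435137
```

```bash
python3 -m jog '[{"ax":0,"ay":0,"az":0.02,"tx":-20,"ty":1,"tz":0,"jaw":0},{"ax":0,"ay":0,"az":0.05,"tx":-60,"ty":3,"tz":0,"jaw":0},{"ax":0,"ay":0,"az":0.08,"tx":-110,"ty":5,"tz":0,"jaw":0},{"ax":0,"ay":0,"az":0.12,"tx":-160,"ty":7,"tz":0,"jaw":0},{"ax":0,"ay":0,"az":0.15,"tx":-205,"ty":9,"tz":0,"jaw":0},{"ax":0,"ay":0,"az":0.175,"tx":-245,"ty":11,"tz":0,"jaw":0},{"ax":0,"ay":0,"az":0.175,"tx":-272,"ty":12,"tz":10,"jaw":0},{"ax":0,"ay":0,"az":0.175,"tx":-272,"ty":12,"tz":30,"jaw":0},{"ax":0,"ay":0,"az":0.175,"tx":-272,"ty":12,"tz":45,"jaw":0},{"ax":0,"ay":0,"az":0.175,"tx":-272,"ty":12,"tz":45,"jaw":0}]'
python3 - <<'E'
from h import *
c=capture("wrist"); save(c,"e3")
delta(.572,.0205,.0225,.075)
E
```

```text
t: 30.75
position: [0.5707, 0.0217, 0.0863]
tool_rot: [0.68, 0.734, -0.001, -0.001]
wrist_force: [-1.0, 0.1, 0.3]
width: 0.0523
finger_force: 36.8
shift [-1.1  0.5 64.8]
az 0.0014 joint7 0.38820925839176706
```

View pics/e3.png

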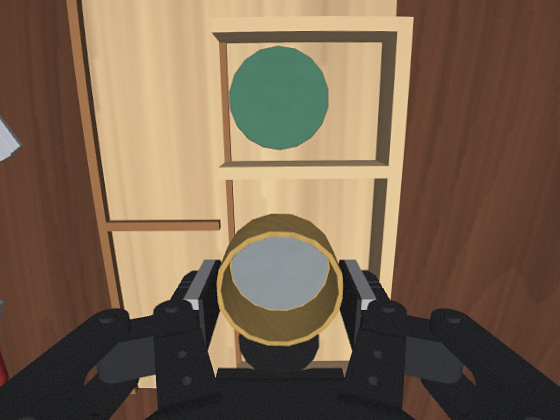

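The tin (280,290) hangs over the middle pocket; the partition's top edge lies at row 179. I check the sideways distance with that.

```bash
python3 - <<'E'
from h import *
c=capture("wrist"); P=onz(c,[(300,179),(300,163)],.038)[:,:2]; n=np.array([-np.sin(.073),np.cos(.073)]); s=sense()
print(P,(P-s["position"][:2])@n*1000)
E
```

```text
[[0.58046525 0.05821601]
 [0.57963954 0.06727897]] [35.99392262 45.09296487]
```

Partition 36 mm away, against 35 wanted: well centred. I lower.

```bash
python3 -m jog '[{"ax":0,"ay":0,"az":0,"tx":1,"ty":0,"tz":20,"jaw":0},{"ax":0,"ay":0,"az":0,"tx":1,"ty":0,"tz":42,"jaw":0},{"ax":0,"ay":0,"az":0,"tx":1,"ty":0,"tz":55,"jaw":0},{"ax":0,"ay":0,"az":0,"tx":1,"ty":0,"tz":61,"jaw":0},{"ax":0,"ay":0,"az":0,"tx":1,"ty":0,"tz":64,"jaw":0},{"ax":0,"ay":0,"az":0,"tx":1,"ty":0,"tz":65,"jaw":0},{"ax":0,"ay":0,"az":0,"tx":1,"ty":0,"tz":65,"jaw":0}]'
```

```text
t: 31.72
position: [0.5726, 0.0216, 0.0237]
tool_rot: [0.68, 0.733, 0.0, 0.0]
wrist_force: [-0.6, -0.2, 0.3]
width: 0.0518
finger_force: 36.8
```

```bash
python3 -m jog '[{"ax":0,"ay":0,"az":0,"tx":0,"ty":0,"tz":1,"jaw":0},{"ax":0,"ay":0,"az":0,"tx":0,"ty":0,"tz":2,"jaw":0},{"ax":0,"ay":0,"az":0,"tx":0,"ty":0,"tz":2,"jaw":0}]'
```

```text
t: 32.1
position: [0.5725, 0.0217, 0.0218]
tool_rot: [0.68, 0.733, 0.0, 0.0]
wrist_force: [-1.5, -0.1, 4.6]
width: 0.0522
finger_force: 37.2
```

```bash
python3 -m jog '[{"ax":0,"ay":0,"az":0,"tx":0,"ty":0,"tz":0,"jaw":1},{"ax":0,"ay":0,"az":0,"tx":0,"ty":0,"tz":0,"jaw":1},{"ax":0,"ay":0,"az":0,"tx":0,"ty":0,"tz":0,"jaw":1},{"ax":0,"ay":0,"az":0,"tx":0,"ty":0,"tz":0,"jaw":1},{"ax":0,"ay":0,"az":0,"tx":0,"ty":0,"tz":-25,"jaw":1},{"ax":0,"ay":0,"az":0,"tx":0,"ty":0,"tz":-70,"jaw":1},{"ax":0,"ay":0,"az":0,"tx":0,"ty":0,"tz":-130,"jaw":1},{"ax":0,"ay":0,"az":0,"tx":0,"ty":0,"tz":-190,"jaw":1},{"ax":0,"ay":0,"az":0,"tx":0,"ty":0,"tz":-235,"jaw":1},{"ax":0,"ay":0,"az":0,"tx":0,"ty":0,"tz":-235,"jaw":1}]'
python3 - <<'E'
from tin import *
c=capture("wrist"); im=c["color"]; save(c,"e4")
h=cv2.cvtColor(im,cv2.COLOR_RGB2HSV).astype(int); H,S,V=h[...,0],h[...,1],h[...,2]
u,v=proj(c,[(.5725,.0217,.010)])[0].astype(int); g=(S<60)&(V>80)&(V<235)
print("grey bottom",u,v,circ(c,g,(u-35,v-35,u+35,v+35),.0125))
c=capture("side")
delta(.5034,-.3092,.25,0.0); print(sense()["joint_pos"])
E
```

```text
t: 33.35
position: [0.5743, 0.0215, 0.2601]
tool_rot: [0.68, 0.733, 0.003, 0.002]
wrist_force: [-0.3, -0.5, -0.4]
width: 0.0858
finger_force: 0.0
grey bottom 276 179 (array([572.3,  21.7,  23.5]), array([572.3,  21. ]))
shift [-325.   -93.2    5.9]
az 0.0753 joint7 0.2397682139727818
[-0.68152295  0.36321075  0.74490334  1.80943932 -0.27796314  1.07621472
  0.23976821]
```

The empty tin stands flat in the middle pocket at (0.572,0.022). Now back to the stack, with the tool half turned.

```bash
python3 -m jog '[{"ax":0,"ay":0,"az":0.1,"tx":-20,"ty":-6,"tz":0,"jaw":1},{"ax":0,"ay":0,"az":0.25,"tx":-55,"ty":-16,"tz":0,"jaw":1},{"ax":0,"ay":0,"az":0.42,"tx":-95,"ty":-27,"tz":0,"jaw":1},{"ax":0,"ay":0,"az":0.59,"tx":-135,"ty":-39,"tz":0,"jaw":1},{"ax":0,"ay":0,"az":0.76,"tx":-175,"ty":-50,"tz":0,"jaw":1},{"ax":0,"ay":0,"az":0.93,"tx":-215,"ty":-62,"tz":0,"jaw":1},{"ax":0,"ay":0,"az":1.10,"tx":-255,"ty":-73,"tz":0,"jaw":1},{"ax":0,"ay":0,"az":1.27,"tx":-290,"ty":-83,"tz":0,"jaw":1},{"ax":0,"ay":0,"az":1.44,"tx":-315,"ty":-90,"tz":0,"jaw":1},{"ax":0,"ay":0,"az":1.60,"tx":-325,"ty":-93,"tz":0,"jaw":1}]'
python3 -c "
from h import *
print(sense()['joint_pos'])"
python3 -m jog '[{"ax":0,"ay":0,"az":0.15,"tx":0,"ty":0,"tz":0,"jaw":1},{"ax":0,"ay":0,"az":0.32,"tx":0,"ty":0,"tz":0,"jaw":1},{"ax":0,"ay":0,"az":0.49,"tx":0,"ty":0,"tz":0,"jaw":1},{"ax":0,"ay":0,"az":0.66,"tx":0,"ty":0,"tz":0,"jaw":1},{"ax":0,"ay":0,"az":0.83,"tx":0,"ty":0,"tz":0,"jaw":1},{"ax":0,"ay":0,"az":1.0,"tx":0,"ty":0,"tz":0,"jaw":1},{"ax":0,"ay":0,"az":1.17,"tx":0,"ty":0,"tz":0,"jaw":1},{"ax":0,"ay":0,"az":1.34,"tx":0,"ty":0,"tz":0,"jaw":1},{"ax":0,"ay":0,"az":1.5,"tx":0,"ty":0,"tz":0,"jaw":1},{"ax":0,"ay":0,"az":1.617,"tx":0,"ty":0,"tz":0,"jaw":1}]'
python3 - <<'E'
from m import *
s=sense(); print(s["joint_pos"])
c=capture("wrist"); im=c["color"]; cv2.imwrite("pics/y5.png",im[...,::-1])
h=cv2.cvtColor(im,cv2.COLOR_RGB2HSV).astype(int); H,S,V=h[...,0],h[...,1],h[...,2]
m=((H>24)&(H<36)&(S>150)).astype(np.uint8); m[300:]=0; m[:,:180]=0; m[:,380:]=0
b=cv2.convexHull(cv2.findNonZero(m)).reshape(-1,2); print(b.min(0),b.max(0),rect(onz(c,b,.14)))
delta(.5034,-.3092,.108,0.0)
E
```

```text
t: 34.7
position: [0.502, -0.3109, 0.2546]
tool_rot: [1.0, 0.019, -0.002, -0.0]
wrist_force: [-0.2, -0.7, -0.0]
width: 0.0855
finger_force: 0.0
[-0.31545448  0.55332349  1.14413317  1.77787528 -0.54278727  1.17432136
 -0.53890644]
t: 35.95
position: [0.503, -0.3091, 0.2542]
tool_rot: [-0.705, 0.709, 0.001, -0.001]
wrist_force: [-0.3, -0.1, -0.2]
width: 0.0853
finger_force: 0.0
[-0.42425263  0.81623552  1.48094264  1.78260843 -0.83267658  1.36278842
 -1.90593255]
[236 139] [320 278] [ 503.8 -306.7  112.9   65.    89.8]
shift [  0.2  -0.9 146.2]
az -0.0085 joint7 -1.9087958558360731
```

```bash
python3 -m jog '[{"ax":0,"ay":0,"az":-0.008,"tx":0,"ty":-1,"tz":35,"jaw":1},{"ax":0,"ay":0,"az":-0.008,"tx":0,"ty":-1,"tz":80,"jaw":1},{"ax":0,"ay":0,"az":-0.008,"tx":0,"ty":-1,"tz":115,"jaw":1},{"ax":0,"ay":0,"az":-0.008,"tx":0,"ty":-1,"tz":135,"jaw":1},{"ax":0,"ay":0,"az":-0.008,"tx":0,"ty":-1,"tz":144,"jaw":1},{"ax":0,"ay":0,"az":-0.008,"tx":0,"ty":-1,"tz":146,"jaw":1},{"ax":0,"ay":0,"az":-0.008,"tx":0,"ty":-1,"tz":146,"jaw":1}]' 70
python3 -m jog '[{"ax":0,"ay":0,"az":0,"tx":0,"ty":0,"tz":0,"jaw":0},{"ax":0,"ay":0,"az":0,"tx":0,"ty":0,"tz":0,"jaw":0},{"ax":0,"ay":0,"az":0,"tx":0,"ty":0,"tz":0,"jaw":0},{"ax":0,"ay":0,"az":0,"tx":0,"ty":0,"tz":0,"jaw":0},{"ax":0,"ay":0,"az":0,"tx":0,"ty":0,"tz":0,"jaw":0}]' 70
python3 -m jog '[{"ax":0,"ay":0,"az":0,"tx":0,"ty":0,"tz":-5,"jaw":0},{"ax":0,"ay":0,"az":0,"tx":0,"ty":0,"tz":-15,"jaw":0},{"ax":0,"ay":0,"az":0,"tx":0,"ty":0,"tz":-35,"jaw":0},{"ax":0,"ay":0,"az":0,"tx":0,"ty":0,"tz":-70,"jaw":0},{"ax":0,"ay":0,"az":0,"tx":0,"ty":0,"tz":-100,"jaw":0},{"ax":0,"ay":0,"az":0,"tx":0,"ty":0,"tz":-110,"jaw":0},{"ax":0,"ay":0,"az":0,"tx":0,"ty":0,"tz":-110,"jaw":0}]' 80
python3 - <<'E'
from h import *
s=sense(); r=R.from_quat(s["tool_rot"]); p=s["position"]
c=capture("wrist"); im=c["color"]; save(c,"y6")
print(im[120:190:3,230].tolist())
delta(.5048,-.0464,p[2],.07)
E
```

```text
t: 36.88
position: [0.5052, -0.3098, 0.1112]
tool_rot: [0.71, -0.704, 0.001, -0.0]
wrist_force: [0.7, -0.2, -0.6]
width: 0.0852
finger_force: 0.0
t: 37.5
position: [0.5052, -0.3099, 0.1116]
tool_rot: [0.71, -0.704, 0.001, -0.0]
wrist_force: [-0.2, 1.0, 5.7]
width: 0.0646
finger_force: 77.1
t: 38.38
position: [0.505, -0.3093, 0.2208]
tool_rot: [0.71, -0.704, 0.0, -0.0]
wrist_force: [0.1, -0.5, -2.7]
width: 0.0644
finger_force: 88.5
[[232, 230, 234], [232, 231, 234], [232, 230, 234], [234, 231, 235], [233, 230, 235], [233, 231, 235], [232, 231, 234], [232, 231, 235], [232, 231, 234], [234, 231, 235], [233, 231, 235], [235, 233, 237], [107, 102, 98], [110, 105, 102], [249, 246, 244], [242, 239, 236], [242, 239, 236], [243, 240, 237], [128, 109, 38], [116, 101, 45], [116, 101, 42], [118, 102, 45], [117, 100, 42], [108, 93, 41]]
shift [-262.5   -2.1   -0.7]
az -0.0623 joint7 -1.8754805510376957
```

View pics/y6.png

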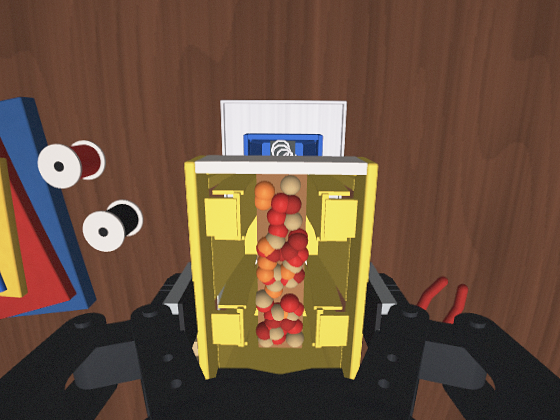

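Yellow is held, its white end at rows 158–172; blue stays in the tray behind at (283,145). I take it back to the rack with the half turn undone.

```bash
python3 -m jog '[{"ax":0,"ay":0,"az":-0.1,"tx":-10,"ty":0,"tz":0,"jaw":0},{"ax":0,"ay":0,"az":-0.25,"tx":-30,"ty":0,"tz":0,"jaw":0},{"ax":0,"ay":0,"az":-0.42,"tx":-55,"ty":0,"tz":0,"jaw":0},{"ax":0,"ay":0,"az":-0.59,"tx":-85,"ty":-1,"tz":0,"jaw":0},{"ax":0,"ay":0,"az":-0.76,"tx":-115,"ty":-1,"tz":0,"jaw":0},{"ax":0,"ay":0,"az":-0.93,"tx":-145,"ty":-1,"tz":0,"jaw":0},{"ax":0,"ay":0,"az":-1.10,"tx":-175,"ty":-1,"tz":0,"jaw":0},{"ax":0,"ay":0,"az":-1.27,"tx":-205,"ty":-2,"tz":0,"jaw":0},{"ax":0,"ay":0,"az":-1.44,"tx":-235,"ty":-2,"tz":0,"jaw":0},{"ax":0,"ay":0,"az":-1.60,"tx":-262,"ty":-2,"tz":0,"jaw":0}]'
python3 -m jog '[{"ax":0,"ay":0,"az":-0.15,"tx":0,"ty":0,"tz":0,"jaw":0},{"ax":0,"ay":0,"az":-0.32,"tx":0,"ty":0,"tz":0,"jaw":0},{"ax":0,"ay":0,"az":-0.49,"tx":0,"ty":0,"tz":0,"jaw":0},{"ax":0,"ay":0,"az":-0.66,"tx":0,"ty":0,"tz":0,"jaw":0},{"ax":0,"ay":0,"az":-0.83,"tx":0,"ty":0,"tz":0,"jaw":0},{"ax":0,"ay":0,"az":-1.0,"tx":0,"ty":0,"tz":0,"jaw":0},{"ax":0,"ay":0,"az":-1.17,"tx":0,"ty":0,"tz":0,"jaw":0},{"ax":0,"ay":0,"az":-1.34,"tx":0,"ty":0,"tz":0,"jaw":0},{"ax":0,"ay":0,"az":-1.5,"tx":0,"ty":0,"tz":0,"jaw":0},{"ax":0,"ay":0,"az":-1.604,"tx":0,"ty":0,"tz":0,"jaw":0}]'
python3 -m jog '[{"ax":0,"ay":0,"az":0,"tx":0,"ty":0,"tz":0,"jaw":0},{"ax":0,"ay":0,"az":0,"tx":0,"ty":0,"tz":0,"jaw":0}]'
python3 - <<'E'
from h import *
s=sense(); r=R.from_quat(s["tool_rot"]); p=s["position"]; print(p,s["joint_pos"],s["width"])
c=capture("wrist"); im=c["color"]; cv2.imwrite("pics/y7.png",im[...,::-1])
for u in (230,250,330):
    col=im[130:190,u].astype(int); w=np.where((col.min(1)>225))[0]+130
    if len(w): print(u,w.min(),w.max(),(r.inv().apply(onz(c,[(u,w.min())],p[2]+.0285)[0]-p)*1000).round(1))
delta(.5048,-.0464,.0555,.07)
E
```

```text
t: 39.67
position: [0.504, -0.0459, 0.2193]
tool_rot: [1.0, 0.021, -0.001, 0.0]
wrist_force: [0.7, 0.4, -2.0]
width: 0.064
finger_force: 88.4
t: 40.92
position: [0.5039, -0.0472, 0.2193]
tool_rot: [0.681, 0.733, -0.001, -0.001]
wrist_force: [-0.2, 0.7, -1.8]
width: 0.0646
finger_force: 88.5
t: 41.18
position: [0.5044, -0.0474, 0.2198]
tool_rot: [0.683, 0.731, -0.0, -0.0]
wrist_force: [0.1, 0.1, -2.3]
width: 0.0646
finger_force: 88.5
[ 0.504424   -0.04744493  0.21979508] [-0.6999784   0.30389456  0.87577426  2.00217186 -0.28357152  0.96153224
  0.38613618] 0.06456494478042603
230 162 172 [ 55.5 -16.3 -28.5]
250 162 173 [ 55.4  -9.7 -28.5]
330 163 173 [ 55.1  17.  -28.5]
shift [  1.    0.4 164.4]
az -0.0016 joint7 0.38641709503770805
```

```bash
python3 -m jog '[{"ax":0,"ay":0,"az":0,"tx":2,"ty":0,"tz":35,"jaw":0},{"ax":0,"ay":0,"az":0,"tx":2,"ty":0,"tz":80,"jaw":0},{"ax":0,"ay":0,"az":0,"tx":2,"ty":0,"tz":120,"jaw":0},{"ax":0,"ay":0,"az":0,"tx":2,"ty":0,"tz":145,"jaw":0},{"ax":0,"ay":0,"az":0,"tx":2,"ty":0,"tz":156,"jaw":0},{"ax":0,"ay":0,"az":0,"tx":2,"ty":0,"tz":161,"jaw":0},{"ax":0,"ay":0,"az":0,"tx":2,"ty":0,"tz":163,"jaw":0},{"ax":0,"ay":0,"az":0,"tx":2,"ty":0,"tz":163,"jaw":0}]'
python3 -m jog '[{"ax":0,"ay":0,"az":0,"tx":0,"ty":0,"tz":0.5,"jaw":0},{"ax":0,"ay":0,"az":0,"tx":0,"ty":0,"tz":1.5,"jaw":0},{"ax":0,"ay":0,"az":0,"tx":0,"ty":0,"tz":1.5,"jaw":0}]'
```

```text
t: 42.22
position: [0.5053, -0.0453, 0.058]
tool_rot: [0.682, 0.731, 0.001, 0.0]
wrist_force: [-0.7, 0.4, -2.1]
width: 0.0648
finger_force: 88.6
t: 42.6
position: [0.5048, -0.0453, 0.0559]
tool_rot: [0.682, 0.731, 0.0, 0.0]
wrist_force: [-0.6, -0.0, -1.8]
width: 0.0647
finger_force: 88.6
```

```bash
python3 -m jog '[{"ax":0,"ay":0,"az":0,"tx":0,"ty":0,"tz":0.7,"jaw":0},{"ax":0,"ay":0,"az":0,"tx":0,"ty":0,"tz":1.5,"jaw":0},{"ax":0,"ay":0,"az":0,"tx":0,"ty":0,"tz":1.5,"jaw":0}]'
```

```text
t: 42.98
position: [0.5048, -0.0453, 0.0556]
tool_rot: [0.682, 0.731, 0.001, -0.001]
wrist_force: [-4.3, 0.2, 14.7]
width: 0.0645
finger_force: 90.7
```

Contact. I release, lift and check the place.

```bash
python3 -m jog '[{"ax":0,"ay":0,"az":0,"tx":0,"ty":0,"tz":-1,"jaw":0},{"ax":0,"ay":0,"az":0,"tx":0,"ty":0,"tz":-1,"jaw":1},{"ax":0,"ay":0,"az":0,"tx":0,"ty":0,"tz":-1,"jaw":1},{"ax":0,"ay":0,"az":0,"tx":0,"ty":0,"tz":-1,"jaw":1},{"ax":0,"ay":0,"az":0,"tx":0,"ty":0,"tz":-25,"jaw":1},{"ax":0,"ay":0,"az":0,"tx":0,"ty":0,"tz":-70,"jaw":1},{"ax":0,"ay":0,"az":0,"tx":0,"ty":0,"tz":-115,"jaw":1},{"ax":0,"ay":0,"az":0,"tx":0,"ty":0,"tz":-150,"jaw":1},{"ax":0,"ay":0,"az":0,"tx":0,"ty":0,"tz":-150,"jaw":1},{"ax":0,"ay":0,"az":0,"tx":0,"ty":0,"tz":-150,"jaw":1}]'
python3 - <<'E'
from m import *
c=capture("wrist"); im=c["color"]; cv2.imwrite("pics/y8.png",im[...,::-1])
h=cv2.cvtColor(im,cv2.COLOR_RGB2HSV).astype(int); H,S,V=h[...,0],h[...,1],h[...,2]
m=((H>24)&(H<36)&(S>150)).astype(np.uint8); m[300:]=0
b=cv2.convexHull(cv2.findNonZero(m)).reshape(-1,2); print(b.min(0),b.max(0),rect(onz(c,b,.084)))
delta(.5034,-.3086,.20,0.0);print(sense()["joint_pos"])
E
```

```text
t: 44.22
position: [0.5042, -0.0451, 0.2036]
tool_rot: [0.682, 0.732, -0.0, -0.0]
wrist_force: [-0.2, 0.0, -0.2]
width: 0.0857
finger_force: 0.0
[240 138] [324 276] [505.9 -47.1  65.1 114.3   3.5]
shift [-262.8  -19.     3.3]
az 0.0701 joint7 0.41469462565089593
[-0.69837514  0.3330369   0.87639171  2.01909108 -0.31801552  0.93138244
  0.41469463]
```

Yellow is back within about 1 mm (0.5059,-0.0471 against 0.5048,-0.0482). Now blue.

```bash
python3 -m jog '[{"ax":0,"ay":0,"az":0.02,"tx":-30,"ty":-2,"tz":0,"jaw":1},{"ax":0,"ay":0,"az":0.03,"tx":-80,"ty":-6,"tz":0,"jaw":1},{"ax":0,"ay":0,"az":0.05,"tx":-130,"ty":-9,"tz":0,"jaw":1},{"ax":0,"ay":0,"az":0.07,"tx":-180,"ty":-13,"tz":0,"jaw":1},{"ax":0,"ay":0,"az":0.07,"tx":-225,"ty":-16,"tz":0,"jaw":1},{"ax":0,"ay":0,"az":0.07,"tx":-255,"ty":-18,"tz":0,"jaw":1},{"ax":0,"ay":0,"az":0.07,"tx":-263,"ty":-19,"tz":0,"jaw":1},{"ax":0,"ay":0,"az":0.07,"tx":-263,"ty":-19,"tz":0,"jaw":1},{"ax":0,"ay":0,"az":0.07,"tx":-263,"ty":-19,"tz":0,"jaw":1}]'
python3 - <<'E'
from m import *
c=capture("wrist"); im=c["color"]; cv2.imwrite("pics/b5.png",im[...,::-1])
h=cv2.cvtColor(im,cv2.COLOR_RGB2HSV).astype(int); H,S,V=h[...,0],h[...,1],h[...,2]
b=big((H>105)&(H<130)&(S>120),(200,120,360,300)); print(b.min(0),b.max(0),rect(onz(c,b,.077)))
delta(.5034,-.3086,.0455,0.0)
E
```

```text
t: 45.4
position: [0.5044, -0.3074, 0.2037]
tool_rot: [0.706, 0.708, 0.0, -0.001]
wrist_force: [0.1, -0.2, 0.1]
width: 0.0855
finger_force: 0.0
[236 133] [319 271] [ 503.  -307.3  116.4   65.2   89.9]
shift [ -1.4  -1.1 158.4]
az 0.0021 joint7 0.8926714969281753
```

```bash
python3 -m jog '[{"ax":0,"ay":0,"az":0,"tx":-1,"ty":-1,"tz":35,"jaw":1},{"ax":0,"ay":0,"az":0,"tx":-1,"ty":-1,"tz":85,"jaw":1},{"ax":0,"ay":0,"az":0,"tx":-1,"ty":-1,"tz":125,"jaw":1},{"ax":0,"ay":0,"az":0,"tx":-1,"ty":-1,"tz":148,"jaw":1},{"ax":0,"ay":0,"az":0,"tx":-1,"ty":-1,"tz":156,"jaw":1},{"ax":0,"ay":0,"az":0,"tx":-1,"ty":-1,"tz":158,"jaw":1},{"ax":0,"ay":0,"az":0,"tx":-1,"ty":-1,"tz":158,"jaw":1}]' 70
python3 -m jog '[{"ax":0,"ay":0,"az":0,"tx":0,"ty":0,"tz":0,"jaw":0},{"ax":0,"ay":0,"az":0,"tx":0,"ty":0,"tz":0,"jaw":0},{"ax":0,"ay":0,"az":0,"tx":0,"ty":0,"tz":0,"jaw":0},{"ax":0,"ay":0,"az":0,"tx":0,"ty":0,"tz":0,"jaw":0},{"ax":0,"ay":0,"az":0,"tx":0,"ty":0,"tz":0,"jaw":0}]' 80
python3 -m jog '[{"ax":0,"ay":0,"az":0,"tx":0,"ty":0,"tz":-8,"jaw":0},{"ax":0,"ay":0,"az":0,"tx":0,"ty":0,"tz":-25,"jaw":0},{"ax":0,"ay":0,"az":0,"tx":0,"ty":0,"tz":-65,"jaw":0},{"ax":0,"ay":0,"az":0,"tx":0,"ty":0,"tz":-110,"jaw":0},{"ax":0,"ay":0,"az":0,"tx":0,"ty":0,"tz":-145,"jaw":0},{"ax":0,"ay":0,"az":0,"tx":0,"ty":0,"tz":-150,"jaw":0},{"ax":0,"ay":0,"az":0,"tx":0,"ty":0,"tz":-150,"jaw":0}]' 80
python3 - <<'E'
from h import *
s=sense(); r=R.from_quat(s["tool_rot"]); p=s["position"]
c=capture("wrist"); im=c["color"]; cv2.imwrite("pics/b6.png",im[...,::-1])
for u in (220,235,350):
    col=im[145:190,u].astype(int); w=np.where((col.min(1)>225))[0]+145
    if len(w): print(u,w.min(),w.max(),(r.inv().apply(onz(c,[(u,w.min())],p[2]+.032)[0]-p)*1000).round(1))
delta(.4944,.0805,p[2],.069)
E
```

```text
t: 46.32
position: [0.5039, -0.3106, 0.0475]
tool_rot: [0.707, 0.707, 0.0, 0.001]
wrist_force: [-0.4, 0.6, 1.0]
width: 0.0854
finger_force: 0.0
t: 46.95
position: [0.5035, -0.3105, 0.0477]
tool_rot: [0.707, 0.707, 0.0, 0.001]
wrist_force: [-1.3, 1.2, 5.7]
width: 0.0644
finger_force: 89.0
t: 47.82
position: [0.5029, -0.3095, 0.196]
tool_rot: [0.707, 0.707, 0.0, -0.0]
wrist_force: [0.5, 0.7, -3.5]
width: 0.0648
finger_force: 89.9
220 147 184 [ 60.7 -18.9 -31.9]
235 147 158 [ 60.7 -14.1 -31.9]
350 147 158 [ 60.7  22.8 -32. ]
shift [ 3.897e+02 -8.000e+00 -3.000e-01]
az -0.0687 joint7 0.9049563525167054
```

```bash
python3 -m jog '[{"ax":0,"ay":0,"az":0,"tx":20,"ty":0,"tz":0,"jaw":0},{"ax":0,"ay":0,"az":-0.01,"tx":65,"ty":-1,"tz":0,"jaw":0},{"ax":0,"ay":0,"az":-0.02,"tx":115,"ty":-2,"tz":0,"jaw":0},{"ax":0,"ay":0,"az":-0.03,"tx":165,"ty":-3,"tz":0,"jaw":0},{"ax":0,"ay":0,"az":-0.04,"tx":215,"ty":-4,"tz":0,"jaw":0},{"ax":0,"ay":0,"az":-0.05,"tx":265,"ty":-5,"tz":0,"jaw":0},{"ax":0,"ay":0,"az":-0.06,"tx":315,"ty":-6,"tz":0,"jaw":0},{"ax":0,"ay":0,"az":-0.069,"tx":355,"ty":-7,"tz":0,"jaw":0},{"ax":0,"ay":0,"az":-0.069,"tx":388,"ty":-8,"tz":0,"jaw":0},{"ax":0,"ay":0,"az":-0.069,"tx":388,"ty":-8,"tz":0,"jaw":0}]'
python3 -m jog '[{"ax":0,"ay":0,"az":0,"tx":0,"ty":0,"tz":0,"jaw":0},{"ax":0,"ay":0,"az":0,"tx":0,"ty":0,"tz":0,"jaw":0}]'
python3 - <<'E'
from h import *
print(sense()["joint_pos"]); delta(.4942,.0785,.056,.069)
E
```

```text
t: 49.12
position: [0.494, 0.0808, 0.1948]
tool_rot: [0.68, 0.733, -0.001, -0.001]
wrist_force: [0.4, -0.9, -3.3]
width: 0.0648
finger_force: 89.6
t: 49.38
position: [0.4949, 0.0766, 0.1959]
tool_rot: [0.683, 0.73, -0.0, 0.0]
wrist_force: [-0.1, 0.5, -3.2]
width: 0.0643
finger_force: 89.6
[-0.94022227  0.33335914  0.87159674  2.03789034 -0.32172044  0.91081994
  0.17184071]
shift [  2.1  -0.5 139.9]
az -0.0023 joint7 0.17184070974504784
```

```bash
python3 -m jog '[{"ax":0,"ay":0,"az":0,"tx":2,"ty":0,"tz":35,"jaw":0},{"ax":0,"ay":0,"az":0,"tx":2,"ty":0,"tz":75,"jaw":0},{"ax":0,"ay":0,"az":0,"tx":2,"ty":0,"tz":108,"jaw":0},{"ax":0,"ay":0,"az":0,"tx":2,"ty":0,"tz":127,"jaw":0},{"ax":0,"ay":0,"az":0,"tx":2,"ty":0,"tz":135,"jaw":0},{"ax":0,"ay":0,"az":0,"tx":2,"ty":0,"tz":138,"jaw":0},{"ax":0,"ay":0,"az":0,"tx":2,"ty":0,"tz":140,"jaw":0},{"ax":0,"ay":0,"az":0,"tx":2,"ty":0,"tz":140,"jaw":0}]'
python3 -m jog '[{"ax":0,"ay":0,"az":0,"tx":0,"ty":0,"tz":1,"jaw":0},{"ax":0,"ay":0,"az":0,"tx":0,"ty":0,"tz":2,"jaw":0},{"ax":0,"ay":0,"az":0,"tx":0,"ty":0,"tz":2,"jaw":0}]'
```

```text
t: 50.38
position: [0.4955, 0.0802, 0.0569]
tool_rot: [0.682, 0.731, 0.001, 0.0]
wrist_force: [-0.1, 0.1, -2.4]
width: 0.0646
finger_force: 89.6
t: 50.75
position: [0.4952, 0.0801, 0.0547]
tool_rot: [0.682, 0.731, 0.0, -0.0]
wrist_force: [-1.6, 0.6, 2.8]
width: 0.0642
finger_force: 90.1
```

```bash
python3 -m jog '[{"ax":0,"ay":0,"az":0,"tx":0,"ty":0,"tz":0.5,"jaw":0},{"ax":0,"ay":0,"az":0,"tx":0,"ty":0,"tz":0,"jaw":1},{"ax":0,"ay":0,"az":0,"tx":0,"ty":0,"tz":0,"jaw":1},{"ax":0,"ay":0,"az":0,"tx":0,"ty":0,"tz":0,"jaw":1},{"ax":0,"ay":0,"az":0,"tx":0,"ty":0,"tz":0,"jaw":1},{"ax":0,"ay":0,"az":0,"tx":0,"ty":0,"tz":-25,"jaw":1},{"ax":0,"ay":0,"az":0,"tx":0,"ty":0,"tz":-70,"jaw":1},{"ax":0,"ay":0,"az":0,"tx":0,"ty":0,"tz":-130,"jaw":1},{"ax":0,"ay":0,"az":0,"tx":0,"ty":0,"tz":-190,"jaw":1},{"ax":0,"ay":0,"az":0,"tx":0,"ty":0,"tz":-228,"jaw":1}]'
python3 -m jog '[{"ax":0,"ay":0,"az":0,"tx":-20,"ty":0,"tz":0,"jaw":1},{"ax":0,"ay":0,"az":0,"tx":-30,"ty":0,"tz":0,"jaw":1},{"ax":0,"ay":0,"az":0,"tx":-30,"ty":0,"tz":0,"jaw":1},{"ax":0,"ay":0,"az":0,"tx":-30,"ty":0,"tz":0,"jaw":1}]'
python3 - <<'E'
from m import *
c=capture("wrist"); im=c["color"]; save(c,"end")
h=cv2.cvtColor(im,cv2.COLOR_RGB2HSV).astype(int); H,S,V=h[...,0],h[...,1],h[...,2]
bl=(H>105)&(H<130)&(S>120)
b=big(bl,(238,85,325,225)); print("blue",rect(onz(c,b,.084)))
E
```

```text
t: 52.0
position: [0.4957, 0.0797, 0.2849]
tool_rot: [0.682, 0.731, 0.001, 0.0]
wrist_force: [1.1, 0.8, -0.7]
width: 0.0855
finger_force: 0.0
t: 52.5
position: [0.4968, 0.0504, 0.2818]
tool_rot: [0.682, 0.731, -0.001, -0.0]
wrist_force: [-0.7, 1.0, 0.2]
width: 0.0855
finger_force: 0.0
blue [494.9  83.   65.  113.7   3.9]
```

View pics/end.png

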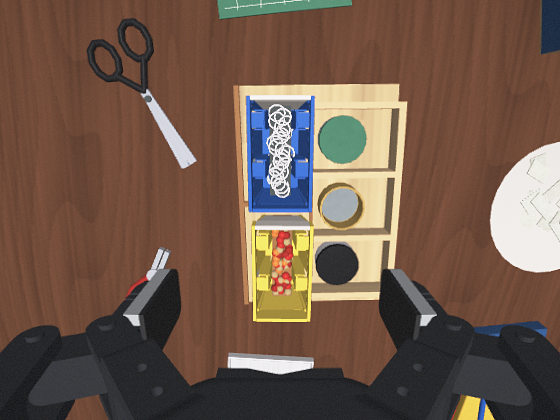

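Both bins are back, white ends at +y: blue at (280,155), within about 2 mm of its start (0.4949,0.083 against 0.4938,0.0813), and yellow at (282,270). The empty tin is at (341,207) in the middle pocket and the lidded tins are undisturbed. I hand in.

```bash
python3 -c "
from plant import sign_off
print(sign_off())"
```

```text
the job is handed in; nothing more can be done
None
```

I handed the job in at about 52 s of the 144 s allowed, with no verdict returned: both bins measured within about 2 mm of their starting places with white ends as before, the full tin on the green mat, the empty tin in the middle pocket, and the lidded tins left alone.

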